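# Take the pile on the nursery tray apart and put each thing in its place

## Robot

A 6-joint arm with a two-finger parallel gripper is mounted at the origin on the work surface. World frame = base frame: x ahead of the robot, y to its left, z up, the work surface at z = 0. Lengths are in m, angles in rad, forces in N, time in s.
With the tool pointing down it reaches from about 0.35 to 0.85 m from the base axis. Payload 8.1 kg.
Tool frame: the origin (TCP) lies between the finger pads; the fingertips stand 19 mm ahead of it and the grasp point (between the pads) is the TCP; y points along the fingers, x is the direction in which the jaws open and shut, and the axes are right-handed (so a half turn about y gives the same grasp; the last joint's range is limited). The gripper opens to 85 mm and grips with 20 to 120 N. Pads are 22 mm wide; open, the fingers measure 114 mm over their backs; the gripper's body (76 mm by 85 mm) begins 54 mm behind the grasp point. The pads swing forward as they close: fully open they stand 13 mm farther back than shut.
Start: joints at [-1.283, 0.13, 1.488, -0, 1.523, -0.085], TCP at [0.219, -0.559, 0.25] pointing down, gripper open.
Joint ranges: [-2.96, 2.96], [-0.89, 2.26], [0.02, 2.5], [-1.34, 4.48], [0, 2.73], [-2.66, 2.66]. Speed limits (rad/s): [2.39, 2.39, 2.79, 3.14, 3.14, 3.14].

## Interface

Orientations are given as a unit quaternion [w, x, y, z].
In Python, from workcell import manip gives the robot as it stands.
- The arm moves only by the tool jog_arm, never from a script. Its argument "deltas" is a list of rows, each an object of numbers: "grip": the closure, from -1 (fully open) to 1 (shut), so that 0 is half open; "x", "y", "z": the shift along the tool's x, y, z in mm; "wx", "wy", "wz": the turn, a rotation vector about the tool's x, y, z in rad. A call has 1 to 12 rows; each row is the pose to reach, as a shift and turn from the pose commanded when the call began, along the tool's axes at that moment; what a row does not reach only later rows make up. A row lasts 1/12 s, in which the tool goes at most 41.7 mm and 7.16 degrees, less where a joint would pass 70% of its speed; a pose out of reach is approached as far as the arm can. A call with a gripper value outside its range is refused whole. The fingers move at their own pace and stop on an object; "grip_force" is the grip in N (left out, the last holds). Time passes only in rows, so rows that repeat a pose let the fingers close. It gives the time, the measured TCP pose, the force and the opening at its end, in the units of the state.
- manip.sense(): the state, without advancing time (a new reading comes with each control period).
- manip.read_camera(name): name is "scene" or "side" or "wrist"; returns (picture, depth): 420x560x3 uint8, blue, green, red; 420x560 float32, m along the optical axis (not along the pixel's ray), 0 where there is no reading.
- manip.camera_info(name): a dict with "fovy" (degrees; the focal length in pixels is half the picture's height over the tangent of half this angle, whatever the lens; pixels are square), "cx", "cy" (the principal point, pixels), "D" ([k1, k2, p1, p2, k3] as OpenCV has them; the pictures are not rectified), "cam_to_world" (4x4, takes a point from camera to world coordinates); the wrist camera has in their place "tool_from_camera" (4x4, takes a point from camera to tool coordinates, whose origin is the TCP and whose axes are the tool frame's). Camera axes: x right, y down, z forward; pixel columns grow to the right and rows downward; lengths in m; the calibration is good to about 2 mm. A picture is of the moment at which its call begins: read the wrist's pose just before it. camera_info takes no time and is no camera call.
- manip.hand_in(): hands the job in, once; it reports no verdict.
The state is a dict: "time_s": time; "joint_pos": joint angles; "qvel": joint speeds; "joint_efforts": joint torques, N m; "position": TCP position; "tool_rot": TCP orientation; "ft_force": force on the tool from outside, world axes, zero at the start; "wrist_torque": the same for the moment, N m; "width": opening from 0.0 (shut) to 1.0 (fully open).
Only numpy, scipy, OpenCV 4.12 (cv2) and the standard library are available. Lean on these libraries where they do the work, as an engineer would, in place of code of your own. Each camera call takes 0.05 s, during which the arm holds its last target. There are 200 camera calls.

## Task

Take the pile on the grey tray apart from the top down, one thing at a time, and put each away upright in the middle of its own place, set down and not dropped: the pacifier in the small saucer with its teat up, the glass jar on the cork coaster, the balm tin on the wooden riser, and last the clear case in the bamboo tray, lid up and lengthwise. Leave the other pacifier and the tongs lying on the grey tray as they are.

Things in the scene. Friction and masses are not known exactly. Their poses are not given: they have to be found in the camera images.
- pacifier: The pacifier on top of the pile, standing on the jar's cap: one-piece mint silicone pacifier, 18 g: round button 30 mm across and 14 mm high at the bottom, on it an oval shield 48 mm (its x) by 36 mm (its y), 6 mm thick (14 to 20 mm up), and a teat 17 mm wide up to 46 mm. Origin: centre of the button's underside, z up through the teat.
- jar: Small round clear-glass jar with a ribbed white twist cap, closed, 60 to 120 g: body 50 mm across and 36 mm high, cap 47 mm across, 50 mm high in all. It stands on the balm tin. Origin: centre of its underside, z up.
- balm_tin: Round bare-aluminium balm tin with a flat lid, closed: 60 mm across, 24 mm high, about 60 g. It lies on the case. Origin: centre of its underside, z up.
- case: Clear polypropylene pacifier case, lid snapped shut, empty, 70 g: a box 62 mm (its x) by 100 mm (its y), 42 mm high, flat on top; latch and hinge stand out 3 mm from its short ends. Bottom of the pile, on the floor of the grey tray (see tongs). Origin: centre of its underside, z up. The things of the pile are centred on one another to about 5 mm.
- saucer: Shallow grey-blue stoneware saucer, fixed, 100 mm across, rim 9 mm high, flat floor 4 mm above its underside and 76 mm across. Origin: centre of its underside.
- coaster: Round flat cork coaster, fixed, 96 mm across, 8 mm thick. Origin: centre of its underside.
- riser: Low brown wooden riser (a small bench on two side legs), fixed, 100 mm (its x) by 135 mm (its y), flat top 45 mm above its underside. Origin: centre of its underside.
- bamboo_tray: Small pale bamboo tray, fixed, 122 mm (its x) by 160 mm (its y, lengthwise), rim 14 mm high and 6 mm thick, floor 6 mm above its underside. Origin: centre of its underside. Lengthwise: the case's y along the tray's y, either way round.
- spare_pacifier: The other pacifier, just like the first, standing teat up by itself at one end of the grey tray, about 105 mm from the tray's middle: leave it. Origin: centre of its underside, z up.
- tongs: Stainless steel tongs, loose, lying at the other end of the grey tray: 155 mm long (x), 27 mm wide, 11 mm high: leave them. Origin: middle of their underside. The grey tray is fixed, 200 by 280 mm, floor 5 mm above the dresser top, rim 18 mm high and 20 mm or more from the case; a bear-shaped clip on its far rim reaches 50 mm high.
There are look-alikes about, which are no part of the job. Several things have the shape of the balm_tin; the one meant has the colours described above. What is shaped like the jar but orange is not meant.

How it is judged:
By the outcome, as a careful person would: the job done as asked, in the order asked, and still so for the second after the job is handed in, with the robot touching nothing.
It also fails if it takes over 128 s, if anything falls off the work surface, if the arm or the gripper's body presses on something with over 40 N, if the wrist force passes 120 N, or if a joint passes its speed limit or range.

## Working session

There is one attempt and no reset: what is moved stays moved. The work goes in short steps, Python scripts to look and compute and a tool call to move; the robot and the scene stay as the last step left them, time stands still between calls to the robot, and variables do not carry over. Pictures are saved under pics/ and viewed, about 12 in all and at most 16, crops included, and the job is handed in when it is done.

Besides the shell and the picture viewer there is one more tool, called after "Emit:" as name([rows], argument=value, ...), one row to a line, values as JSON. jog_arm: Moves the arm, as the interface text tells. Its arguments: {"type":"object","properties":{"deltas":{"type":"array","items":{"type":"object","properties":{"grip":{"type":"number"},"x":{"type":"number"},"y":{"type":"number"},"z":{"type":"number"},"wx":{"type":"number"},"wy":{"type":"number"},"wz":{"type":"number"}}}},"grip_force":{"type":"number"}},"required":["deltas"]}

```bash
mkdir -p pics; cat > h.py <<'E'
import numpy as np, cv2
from workcell import manip
def K(name):
    c=manip.camera_info(name); f=210/np.tan(np.radians(c["fovy"])/2)
    return c,np.array([[f,0,c["cx"]],[0,f,c["cy"]],[0,0,1.]]),np.array(c["D"],float)
def q2R(q):
    from scipy.spatial.transform import Rotation as Ro
    return Ro.from_quat([q[1],q[2],q[3],q[0]]).as_matrix()
def T(name,s=None):
    c=manip.camera_info(name)
    if name!="wrist": return np.array(c["cam_to_world"])
    s=s or manip.sense(); M=np.eye(4); M[:3,:3]=q2R(s["tool_rot"]); M[:3,3]=s["position"]
    return M@np.array(c["tool_from_camera"])
def look(name,fn):
    s=manip.sense(); M=T(name,s); im,d=manip.read_camera(name)
    cv2.imwrite("pics/%s.png"%fn,im); np.savez("pics/%s.npz"%fn,im=im,d=d,M=M); return im,d,M
def cloud(name,fn):
    z=np.load("pics/%s.npz"%fn); c,k,D=K(name)
    uv=np.stack(np.meshgrid(np.arange(560.),np.arange(420.)),-1).reshape(-1,1,2)
    n=cv2.undistortPoints(uv,k,D).reshape(420,560,2); d=z["d"]
    P=np.dstack([n*d[...,None],d])@z["M"][:3,:3].T+z["M"][:3,3]; P[d==0]=np.nan
    return P,z["im"]
def onplane(name,fn,px,h):
    z=np.load("pics/%s.npz"%fn); c,k,D=K(name)
    n=cv2.undistortPoints(np.array(px,float).reshape(-1,1,2),k,D).reshape(-1,2)
    r=np.c_[n,np.ones(len(n))]@z["M"][:3,:3].T; o=z["M"][:3,3]
    return o+r*((h-o[2])/r[:,2:])
E
python3 - <<'E'
from h import *
for n in("scene","side","wrist"): look(n,n+"0")
print(manip.sense()); 
for n in("scene","side"): print(manip.camera_info(n))
print(manip.camera_info("wrist"))
E
```

```text
{'time_s': 0.15, 'joint_pos': array([-1.28339904e+00,  1.30999322e-01,  1.48902571e+00,  3.76848383e-05,
        1.52298916e+00, -8.54069007e-02]), 'qvel': array([-0.00097489, -0.00351239, -0.00407622, -0.00184369, -0.00076177,
       -0.00188112]), 'joint_efforts': array([ 6.05090627e-04, -5.70063186e+01, -5.01159132e+01, -1.18513426e-04,
        9.63815575e-03,  4.31363446e-05]), 'position': array([ 0.21845564, -0.55840044,  0.24948031]), 'tool_rot': array([ 0.58432849, -0.58367238,  0.39905785, -0.39829587]), 'ft_force': array([ 0.06601253,  0.43229298, -0.43248784]), 'wrist_torque': array([3.50454864e-02, 1.19103404e-05, 1.59114201e-02]), 'width': 1.001988403415733}
{'fovy': 47.15056698894317, 'cx': 283.211622163483, 'cy': 212.01941463221388, 'D': array([-0.07450672,  0.        ,  0.        ,  0.        ,  0.        ]), 'cam_to_world': array([[-0.61616299,  0.42715494, -0.66172639,  1.22752679],
       [ 0.78758598,  0.32650036, -0.52259528,  0.55751988],
       [-0.00717525, -0.84317031, -0.53759869,  0.68902258],
       [ 0.        ,  0.        ,  0.        ,  1.        ]])}
{'
[... 233 characters left out ...]
       [-0.49197756, -0.49119147,  0.71881084, -0.86403007],
       [ 0.00301938, -0.82660015, -0.56278155,  0.77539271],
       [ 0.        ,  0.        ,  0.        ,  1.        ]])}
{'fovy': 63.863684800781215, 'cx': 271.5131589305024, 'cy': 212.09897146315262, 'D': array([0.01695234, 0.        , 0.        , 0.        , 0.        ]), 'tool_from_camera': array([[ 9.99999981e-01, -1.54046203e-04, -1.16677554e-04,
         3.23131228e-04],
       [ 6.40074158e-05, -3.05661432e-01,  9.52140265e-01,
        -1.24363648e-01],
       [-1.82337420e-04, -9.52140255e-01, -3.05661417e-01,
         7.92520334e-02],
       [ 0.00000000e+00,  0.00000000e+00,  0.00000000e+00,
         1.00000000e+00]])}
```

View pics/scene0.png

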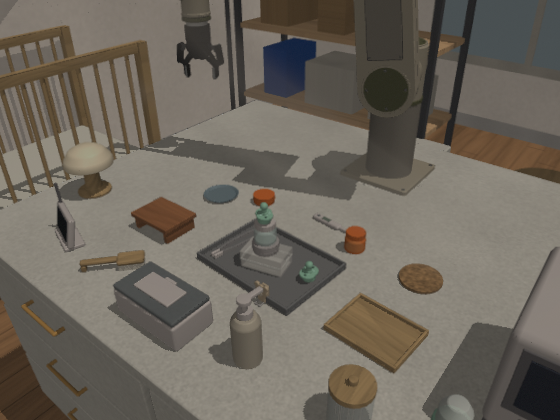

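View pics/side0.png

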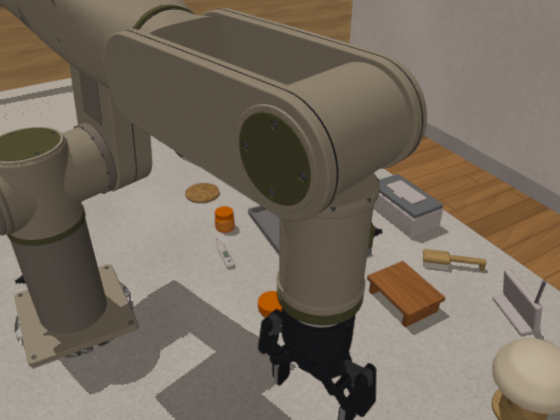

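Scene view: pile at about (265,235), saucer (221,194), coaster (420,278), riser (164,217), bamboo tray (376,330), spare pacifier (309,271), tongs near (217,250). In the side view the arm hides the pile, but the coaster (202,192) and the riser (406,290) show.

```bash
python3 - <<'E'
from h import *
P,im=cloud("scene","scene0")
c=cv2.resize(im[175:300,190:350],None,fx=5,fy=4.8,interpolation=cv2.INTER_CUBIC)
c=cv2.resize(im[175:295,190:350],None,fx=5,fy=5,interpolation=cv2.INTER_CUBIC); cv2.imwrite("pics/crop1.png",cv2.convertScaleAbs(c,alpha=1.5))
def st(n,px): print(n,P[px[1],px[0]].round(4))
for n,px in dict(sauc=(221,195),coast=(420,278),riser=(164,214),bam=(376,330),pac=(264,210),cap=(264,224),tin=(265,242),case=(268,256),spare=(309,266),table=(300,210),tray=(290,290)).items(): st(n,px)
# objects by cloud: riser top, coaster, case top
Z=P[...,2]; 
def fit(n,box,lo,hi):
    u0,u1,v0,v1=box; q=P[v0:v1,u0:u1].reshape(-1,3); q=q[(q[:,2]>lo)&(q[:,2]<hi)]
    r=cv2.minAreaRect((q[:,:2]*1000).astype(np.float32)); print(n,len(q),r,q[:,2].mean())
fit("riser",(125,205,195,245),.040,.050)
fit("coaster",(395,447,262,294),.005,.011)
fit("bamrim",(320,432,292,364),.010,.018)
fit("saucer",(200,242,184,205),.006,.014)
E
```

```text
sauc [ 0.4178 -0.3052  0.0017]
coast [0.422  0.2971 0.0107]
riser [ 0.6229 -0.2985  0.0454]
bam [0.6084 0.2928 0.0046]
pac [ 0.5849 -0.0011  0.1522]
cap [0.5919 0.0036 0.1225]
tin [0.5996 0.0114 0.0836]
case [0.5988 0.0179 0.0485]
spare [0.5694 0.1061 0.0453]
table [ 0.3417 -0.0845 -0.0019]
tray [0.618  0.0926 0.0049]
riser 1209 ((620.5433349609375, -306.2349853515625), (102.29993438720703, 138.23876953125), 0.1547759622335434) 0.045116810750772264
coaster 981 ((414.89013671875, 295.1799621582031), (99.1021728515625, 93.15203857421875), 28.355026245117188) 0.00833964209322235
bamrim 863 ((610.9070434570312, 291.6258544921875), (161.83872985839844, 125.56550598144531), 85.56000518798828) 0.013486995959302042
saucer 138 ((419.89459228515625, -303.8481140136719), (98.36314392089844, 98.5971450805664), 19.030948638916016) 0.007941149788622042
```

View pics/crop1.png

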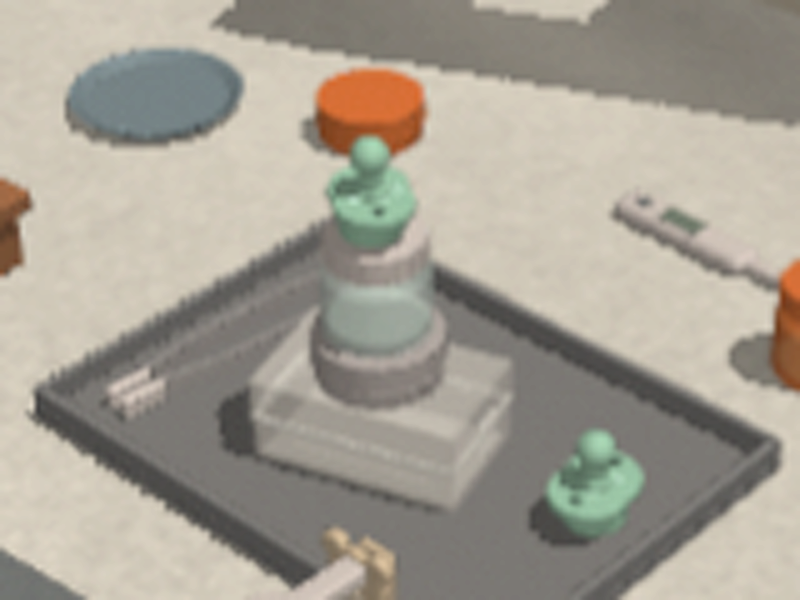

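```bash
python3 - <<'E'
from h import *
s=manip.sense(); R=q2R(s["tool_rot"]); print(R.round(3)); print(((np.array([.50,-.0,.30])-s["position"])@R*1000).round())
P,im=cloud("scene","scene0")
def fit(n,box,lo,hi):
    u0,u1,v0,v1=box; q=P[v0:v1,u0:u1].reshape(-1,3); q=q[(q[:,2]>lo)&(q[:,2]<hi)]
    r=cv2.minAreaRect((q[:,:2]*1000).astype(np.float32)); print(n,len(q),np.round(r[0]),np.round(r[1]),round(r[2],1),q[:,2].mean().round(4),"min",q.min(0).round(3),"max",q.max(0).round(3))
b=(235,295,195,285)
fit("case top",b,.0445,.050);fit("tin top",b,.067,.073);fit("tin side",b,.052,.067);fit("jar body",b,.075,.105);fit("cap",b,.108,.119);fit("captop",b,.119,.1225);fit("shield",b,.132,.143);fit("teat",b,.148,.172)
b=(290,330,250,300);fit("spare",b,.016,.028); fit("spareteat",b,.03,.06)
E
```

```text
[[ 0.364 -0.     0.931]
 [-0.931  0.001  0.364]
 [-0.001 -1.     0.   ]]
[-418.  -50.  466.]
case top 409 [619.   5.] [143. 102.] 11.2 0.0476 min [ 0.541 -0.055  0.045] max [0.682 0.064 0.05 ]
tin top 127 [589.   5.] [39. 59.] 49.9 0.0703 min [ 0.555 -0.026  0.067] max [0.613 0.028 0.073]
tin side 141 [595.   7.] [35. 60.] 37.1 0.0596 min [ 0.563 -0.027  0.052] max [0.613 0.028 0.067]
jar body 286 [591.   4.] [30. 48.] 35.7 0.0911 min [ 0.565 -0.024  0.075] max [0.608 0.023 0.105]
cap 102 [589.   6.] [30. 47.] 52.5 0.1141 min [ 0.561 -0.019  0.108] max [0.605 0.02  0.119]
captop 92 [586.   1.] [37. 45.] 46.9 0.1207 min [ 0.559 -0.024  0.119] max [0.605 0.022 0.122]
shield 156 [583.  -2.] [47. 36.] 40.3 0.1401 min [ 0.561 -0.028  0.134] max [0.605 0.018 0.143]
teat 60 [584.  -2.] [14. 15.] 49.1 0.1596 min [ 0.575 -0.011  0.148] max [0.591 0.005 0.167]
spare 296 [554. 107.] [160.  91.] 43.6 0.0223 min [0.475 0.037 0.016] max [0.643 0.142 0.028]
spareteat 78 [554.  74.] [75. 17.] 70.7 0.0427 min [0.54  0.039 0.03 ] max [0.573 0.11  0.052]
```

Emit:
jog_arm([
  {"x": -387, "y": -50, "z": 543, "wy": -1.197, "grip": -1},
  {"x": -387, "y": -50, "z": 543, "wy": -1.197, "grip": -1},
  {"x": -387, "y": -50, "z": 543, "wy": -1.197, "grip": -1},
  {"x": -387, "y": -50, "z": 543, "wy": -1.197, "grip": -1},
  {"x": -387, "y": -50, "z": 543, "wy": -1.197, "grip": -1},
  {"x": -387, "y": -50, "z": 543, "wy": -1.197, "grip": -1},
  {"x": -387, "y": -50, "z": 543, "wy": -1.197, "grip": -1},
  {"x": -387, "y": -50, "z": 543, "wy": -1.197, "grip": -1},
  {"x": -387, "y": -50, "z": 543, "wy": -1.197, "grip": -1},
  {"x": -387, "y": -50, "z": 543, "wy": -1.197, "grip": -1},
  {"x": -387, "y": -50, "z": 543, "wy": -1.197, "grip": -1},
  {"x": -387, "y": -50, "z": 543, "wy": -1.197, "grip": -1},
])

```text
schema error: expected keys grip, x, y, z, wx, wy, wz
```

Every key is needed in each row.

Emit:
jog_arm([
  {"x": -387, "y": -50, "z": 543, "wx": 0, "wy": -1.197, "wz": 0, "grip": -1},
  {"x": -387, "y": -50, "z": 543, "wx": 0, "wy": -1.197, "wz": 0, "grip": -1},
  {"x": -387, "y": -50, "z": 543, "wx": 0, "wy": -1.197, "wz": 0, "grip": -1},
  {"x": -387, "y": -50, "z": 543, "wx": 0, "wy": -1.197, "wz": 0, "grip": -1},
  {"x": -387, "y": -50, "z": 543, "wx": 0, "wy": -1.197, "wz": 0, "grip": -1},
  {"x": -387, "y": -50, "z": 543, "wx": 0, "wy": -1.197, "wz": 0, "grip": -1},
  {"x": -387, "y": -50, "z": 543, "wx": 0, "wy": -1.197, "wz": 0, "grip": -1},
  {"x": -387, "y": -50, "z": 543, "wx": 0, "wy": -1.197, "wz": 0, "grip": -1},
  {"x": -387, "y": -50, "z": 543, "wx": 0, "wy": -1.197, "wz": 0, "grip": -1},
  {"x": -387, "y": -50, "z": 543, "wx": 0, "wy": -1.197, "wz": 0, "grip": -1},
  {"x": -387, "y": -50, "z": 543, "wx": 0, "wy": -1.197, "wz": 0, "grip": -1},
  {"x": -387, "y": -50, "z": 543, "wx": 0, "wy": -1.197, "wz": 0, "grip": -1},
])

```text
time_s: 1.15
position: [0.4919, -0.1393, 0.2878]
tool_rot: [-0.707, 0.707, -0.0, 0.0]
ft_force: [0.0, -0.6, -0.0]
width: 1.003
```

Emit:
jog_arm([
  {"x": 91, "y": -12, "z": 139, "wx": 0, "wy": 0, "wz": 0, "grip": -1},
  {"x": 91, "y": -12, "z": 139, "wx": 0, "wy": 0, "wz": 0, "grip": -1},
  {"x": 91, "y": -12, "z": 139, "wx": 0, "wy": 0, "wz": 0, "grip": -1},
  {"x": 91, "y": -12, "z": 139, "wx": 0, "wy": 0, "wz": 0, "grip": -1},
  {"x": 91, "y": -12, "z": 139, "wx": 0, "wy": 0, "wz": 0, "grip": -1},
  {"x": 91, "y": -12, "z": 139, "wx": 0, "wy": 0, "wz": 0, "grip": -1},
  {"x": 91, "y": -12, "z": 139, "wx": 0, "wy": 0, "wz": 0, "grip": -1},
])

```text
time_s: 1.73
position: [0.5822, -0.0024, 0.2991]
tool_rot: [-0.707, 0.707, -0.0, -0.0]
ft_force: [1.2, 0.8, 0.6]
width: 1.001
```

```bash
cat > fit.py <<'E'
from h import *
def fit(P,n,lo,hi,c=(.583,0),r=.045):
    q=P.reshape(-1,3); q=q[np.isfinite(q[:,2])]; q=q[(q[:,2]>lo)&(q[:,2]<hi)&(np.hypot(q[:,0]-c[0],q[:,1]-c[1])<r)]
    if len(q)<5: print(n,"few",len(q)); return
    m=(q[:,:2]*1000).astype(np.float32)
    e=cv2.minAreaRect(m); print(n,len(q),np.round(e[0],1),np.round(e[1],1),round(e[2],1),"circ",np.round(cv2.minEnclosingCircle(m)[0],1),round(cv2.minEnclosingCircle(m)[1],1),"z",q[:,2].mean().round(4),"x",q[:,0].min().round(3),q[:,0].max().round(3),"y",q[:,1].min().round(3),q[:,1].max().round(3))
E
python3 - <<'E'
from fit import *
look("wrist","w1"); s=manip.sense(); print(s["position"],s["joint_pos"].round(2))
P,im=cloud("wrist","w1")
fit(P,"shield",.136,.145);fit(P,"teat",.155,.175);fit(P,"cap",.118,.124);fit(P,"tin",.067,.074);fit(P,"case",.044,.05,r=.07);fit(P,"sauc",.006,.013,(.419,-.304),.06)
E
```

```text
[ 0.58196646 -0.00308952  0.29928321] [-0.09  0.07  1.47 -0.    1.61 -0.09]
shield 1397 [582.1  -4.7] [47.1 35.2] 51.8 circ [582.4  -4.8] 23.6 z 0.1418 x 0.56 0.603 y -0.027 0.018
teat 331 [582.2  -4.1] [15.5 15.5] 0.9 circ [582.2  -4.4] 8.3 z 0.1648 x 0.574 0.59 y -0.012 0.004
cap 384 [583.2   1.4] [35.5 46.2] 68.4 circ [581.7  -4.2] 23.8 z 0.1215 x 0.558 0.605 y -0.023 0.019
tin 512 [583.9   6.9] [39.4 58.8] 82.2 circ [582.7  -2.5] 29.7 z 0.0717 x 0.553 0.612 y -0.016 0.027
case 1735 [582.   -3.1] [ 61.9 100.4] 13.3 circ [581.9  -3. ] 58.2 z 0.0479 x 0.541 0.623 y -0.058 0.052
sauc 310 [ 438.8 -298.8] [58.3 90.7] 24.8 circ [ 430.8 -302.7] 48.1 z 0.0082 x 0.41 0.468 y -0.351 -0.255
```

View pics/w1.png

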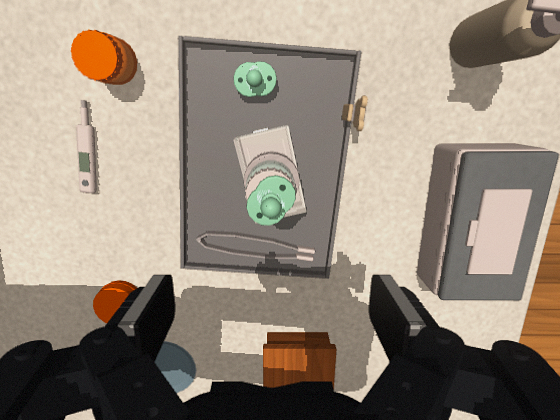

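The wrist view shows the pile clearly: top pacifier teat at (270,208), shield's long axis toward the upper right, case below it turned ~13°, tongs at (255,245), spare at (255,78). The depth fits match the given sizes. I'll check the finger geometry and then descend.

```bash
python3 - <<'E'
from h import *
P,im=cloud("wrist","w1"); s=manip.sense()
Q=(P-s["position"])@q2R(s["tool_rot"])*1000
m=np.isfinite(Q[...,0])&(abs(Q[...,0])<75)&(Q[...,1]<40)
q=Q[m]; print(len(q)); 
for y0 in range(-60,30,6):
    a=q[(q[:,1]>=y0)&(q[:,1]<y0+6)]
    if len(a): L=a[a[:,0]<0];R=a[a[:,0]>0]; print(y0,len(a),[ (round(t[:,0].min()),round(t[:,0].max()),round(t[:,2].min()),round(t[:,2].max())) if len(t) else 0 for t in (L,R)])
E
```

```text
39201
-60 5818 [(-68, 0, 3, 19), (0, 74, 3, 19)]
-54 6870 [(-73, -7, -9, 18), (5, 75, -8, 18)]
-48 6080 [(-74, -35, -12, 15), (38, 75, -11, 15)]
-42 1829 [(-72, -40, 7, 15), (42, 75, 7, 15)]
-36 1109 [(-54, -41, 0, 13), (43, 62, 0, 13)]
-30 1201 [(-56, -41, -9, 13), (43, 58, -9, 13)]
-24 1337 [(-56, -41, -10, 12), (43, 58, -11, 13)]
-18 1145 [(-56, -41, -11, 12), (43, 58, -10, 13)]
-12 1006 [(-55, -41, -11, 12), (43, 58, -11, 13)]
-6 803 [(-56, -41, -11, 12), (43, 58, -10, 12)]
0 384 [(-48, -41, -11, 12), (43, 50, -10, 12)]
6 1 [(-42, -42, -7, -7), 0]
```

Emit:
jog_arm([
  {"x": 0, "y": 100, "z": -1, "wx": 0, "wy": 0.667, "wz": 0, "grip": -0.3},
  {"x": 0, "y": 100, "z": -1, "wx": 0, "wy": 0.667, "wz": 0, "grip": -0.3},
  {"x": 0, "y": 100, "z": -1, "wx": 0, "wy": 0.667, "wz": 0, "grip": -0.3},
  {"x": 0, "y": 100, "z": -1, "wx": 0, "wy": 0.667, "wz": 0, "grip": -0.3},
  {"x": 0, "y": 100, "z": -1, "wx": 0, "wy": 0.667, "wz": 0, "grip": -0.3},
  {"x": 0, "y": 100, "z": -1, "wx": 0, "wy": 0.667, "wz": 0, "grip": -0.3},
  {"x": 0, "y": 100, "z": -1, "wx": 0, "wy": 0.667, "wz": 0, "grip": -0.3},
  {"x": 0, "y": 100, "z": -1, "wx": 0, "wy": 0.667, "wz": 0, "grip": -0.3},
], grip_force=25)

```text
time_s: 2.45
position: [0.5821, -0.0048, 0.1999]
tool_rot: [-0.668, 0.668, -0.232, 0.232]
ft_force: [0.4, 0.9, -0.1]
width: 0.649
```

Emit:
jog_arm([
  {"x": 0, "y": 30, "z": 0, "wx": 0, "wy": 0, "wz": 0, "grip": -0.3},
  {"x": 0, "y": 60, "z": 0, "wx": 0, "wy": 0, "wz": 0, "grip": -0.3},
  {"x": 0, "y": 60, "z": 0, "wx": 0, "wy": 0, "wz": 0, "grip": -0.3},
  {"x": 0, "y": 60, "z": 0, "wx": 0, "wy": 0, "wz": 0, "grip": -0.3},
], grip_force=25)

```text
time_s: 2.78
position: [0.5806, -0.0039, 0.1381]
tool_rot: [-0.668, 0.669, -0.233, 0.23]
ft_force: [-0.1, 0.5, 1.8]
width: 0.65
```

Emit:
jog_arm([
  {"x": 0, "y": 0, "z": 0, "wx": 0, "wy": 0, "wz": 0, "grip": 0},
  {"x": 0, "y": 0, "z": 0, "wx": 0, "wy": 0, "wz": 0, "grip": 0.1},
  {"x": 0, "y": 0, "z": 0, "wx": 0, "wy": 0, "wz": 0, "grip": 0.2},
  {"x": 0, "y": 0, "z": 0, "wx": 0, "wy": 0, "wz": 0, "grip": 0.3},
  {"x": 0, "y": 0, "z": 0, "wx": 0, "wy": 0, "wz": 0, "grip": 0.4},
  {"x": 0, "y": 0, "z": 0, "wx": 0, "wy": 0, "wz": 0, "grip": 0.5},
  {"x": 0, "y": 0, "z": 0, "wx": 0, "wy": 0, "wz": 0, "grip": 0.5},
  {"x": 0, "y": 0, "z": 0, "wx": 0, "wy": 0, "wz": 0, "grip": 0.5},
], grip_force=25)

```text
time_s: 3.45
position: [0.5839, -0.0037, 0.1424]
tool_rot: [0.668, -0.668, 0.23, -0.233]
ft_force: [-1.0, -1.7, 6.7]
width: 0.409
```

Emit:
jog_arm([
  {"x": 0, "y": -8, "z": 0, "wx": 0, "wy": 0, "wz": 0, "grip": 0.5},
  {"x": 0, "y": -20, "z": 0, "wx": 0, "wy": 0, "wz": 0, "grip": 0.5},
  {"x": 0, "y": -60, "z": 0, "wx": 0, "wy": 0, "wz": 0, "grip": 0.5},
  {"x": 0, "y": -60, "z": 0, "wx": 0, "wy": 0, "wz": 0, "grip": 0.5},
  {"x": 0, "y": -60, "z": 0, "wx": 0, "wy": 0, "wz": 0, "grip": 0.5},
])

```text
time_s: 3.87
position: [0.5849, -0.0036, 0.2048]
tool_rot: [0.669, -0.667, 0.229, -0.234]
ft_force: [-0.7, -0.7, 0.1]
width: 0.406
```

```bash
python3 - <<'E'
from fit import *
s=manip.sense(); print(s["position"],s["ft_force"],s["width"]); p=s["position"]
im,d,M=look("wrist","w2"); look("scene","s2"); P,_=cloud("wrist","w2"); P2,i2=cloud("scene","s2")
for a in (P,P2):
    fit(a,"teat",p[2]+.012,p[2]+.03,p[:2],.012);fit(a,"cap",.118,.124);fit(a,"tin",.067,.074)
w=cv2.resize(im[140:420,120:420],None,fx=1.5,fy=1.5); c=cv2.resize(i2[160:268,200:308],(420,420),interpolation=cv2.INTER_CUBIC)
cv2.imwrite("pics/v2.png",np.hstack([w[:420],c[:,:350]]))
R=q2R(s["tool_rot"]); print(R.round(3)); print((np.array([.419,-.3035,.19])-p)@R*1000)
E
```

```text
[ 0.58491595 -0.00364325  0.20477437] [-0.67574456 -0.66406713  0.07933359] 0.4055197633219973
teat 1665 [585.5  -4.3] [14.8 16.7] 44.8 circ [585.1  -4.6] 8.4 z 0.2264 x 0.577 0.593 y -0.013 0.004
cap 2998 [ 5.836e+02 -3.000e-01] [38.5 46.8] 59.0 circ [581.1  -3.9] 24.0 z 0.1217 x 0.557 0.605 y -0.026 0.02
tin 944 [589.4   5.3] [38.  58.8] 50.1 circ [582.7  -2.4] 29.6 z 0.0716 x 0.556 0.612 y -0.027 0.027
teat 41 [585.2  -2.4] [11.5 14.3] 45.8 circ [584.3  -3.1] 7.9 z 0.2218 x 0.578 0.592 y -0.011 0.005
cap 219 [582.5  -2.2] [45.2 45.6] 83.8 circ [582.1  -3.8] 24.5 z 0.1205 x 0.559 0.605 y -0.025 0.02
tin 129 [590.4   4.4] [42.4 59. ] 38.7 circ [584.   -1.4] 30.1 z 0.0705 x 0.558 0.612 y -0.031 0.027
[[ 0.785  0.008  0.619]
 [-0.619 -0.001  0.785]
 [ 0.007 -1.     0.004]]
[  55.3214076    13.69350298 -338.24914246]
```

View pics/v2.png

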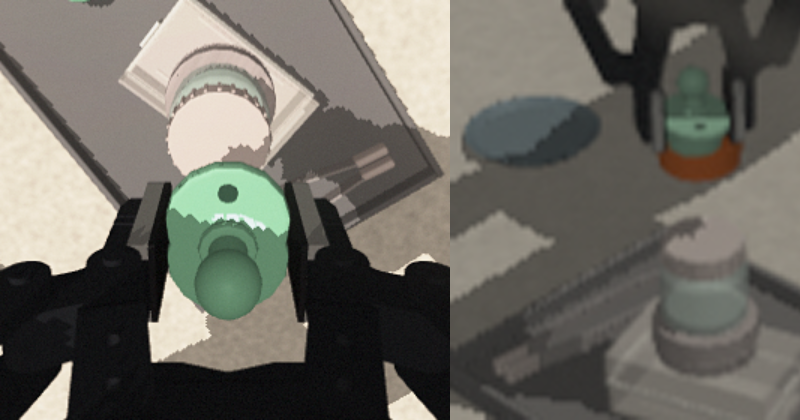

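The pacifier is held upright, and jar and tin haven't moved. Carrying it over the saucer.

Emit:
jog_arm([
  {"x": 55, "y": 15, "z": -338, "wx": 0, "wy": 0, "wz": 0, "grip": 0.5},
  {"x": 55, "y": 15, "z": -338, "wx": 0, "wy": 0, "wz": 0, "grip": 0.5},
  {"x": 55, "y": 15, "z": -338, "wx": 0, "wy": 0, "wz": 0, "grip": 0.5},
  {"x": 55, "y": 15, "z": -338, "wx": 0, "wy": 0, "wz": 0, "grip": 0.5},
  {"x": 55, "y": 15, "z": -338, "wx": 0, "wy": 0, "wz": 0, "grip": 0.5},
  {"x": 55, "y": 15, "z": -338, "wx": 0, "wy": 0, "wz": 0, "grip": 0.5},
  {"x": 55, "y": 15, "z": -338, "wx": 0, "wy": 0, "wz": 0, "grip": 0.5},
  {"x": 55, "y": 15, "z": -338, "wx": 0, "wy": 0, "wz": 0, "grip": 0.5},
  {"x": 55, "y": 15, "z": -338, "wx": 0, "wy": 0, "wz": 0, "grip": 0.5},
  {"x": 55, "y": 95, "z": -338, "wx": 0, "wy": 0, "wz": 0, "grip": 0.5},
  {"x": 55, "y": 95, "z": -338, "wx": 0, "wy": 0, "wz": 0, "grip": 0.5},
  {"x": 55, "y": 95, "z": -338, "wx": 0, "wy": 0, "wz": 0, "grip": 0.5},
])

```text
time_s: 4.97
position: [0.4114, -0.2991, 0.0961]
tool_rot: [0.67, -0.666, 0.237, -0.228]
ft_force: [-1.4, 1.4, -2.4]
width: 0.411
```

```bash
python3 - <<'E'
from fit import *
s=manip.sense(); p=s["position"]; print(p,s["ft_force"],s["width"]); R=q2R(s["tool_rot"]); print(R[:,1])
look("wrist","w3"); look("scene","s3")
for n,f in (("wrist","w3"),("scene","s3")):
    P,_=cloud(n,f); fit(P,"rim",.0065,.011,(.419,-.304),.056); fit(P,"floor",.001,.006,(.419,-.304),.036);fit(P,"teat",p[2]+.012,p[2]+.03,p[:2],.012)
print((np.array([.419,-.3035,.026])-p)@R*1000)
E
```

```text
[ 0.41137374 -0.29905828  0.0961253 ] [-1.37098229  1.41946885 -2.40333067] 0.4107844980733308
[-0.01024731  0.00930918 -0.99990416]
rim 3187 [ 424.6 -297.6] [80.8 98.7] 48.2 circ [ 418.6 -304.1] 49.6 z 0.0086 x 0.37 0.468 y -0.353 -0.255
floor 6995 [ 422.3 -301.2] [63.  71.8] 40.4 circ [ 419. -304.] 36.0 z 0.0048 x 0.383 0.455 y -0.34 -0.268
teat 1662 [ 412.1 -299.4] [15.1 16.3] 64.5 circ [ 411.9 -300.2] 8.3 z 0.1177 x 0.404 0.42 y -0.308 -0.292
rim 102 [ 418.9 -305.8] [97.5 94.7] 71.6 circ [ 418.1 -303.3] 50.9 z 0.0081 x 0.37 0.466 y -0.353 -0.254
floor 236 [ 418.5 -304. ] [69.7 67.9] 45.1 circ [ 418.8 -303.7] 35.6 z 0.0037 x 0.384 0.454 y -0.339 -0.269
teat 32 [ 416.2 -298.8] [13.4 16.4] 34.5 circ [ 414.5 -299.5] 8.6 z 0.1182 x 0.406 0.422 y -0.308 -0.293
[ 9.70466097 69.99908387  1.18090634]
```

Emit:
jog_arm([
  {"x": 0, "y": 0, "z": 0, "wx": 0, "wy": 0, "wz": 0, "grip": 0.5},
  {"x": 0, "y": 0, "z": 0, "wx": 0, "wy": 0, "wz": 0, "grip": 0.5},
  {"x": 0, "y": 0, "z": 0, "wx": 0, "wy": 0, "wz": 0, "grip": 0.5},
  {"x": 0, "y": 0, "z": 0, "wx": 0, "wy": 0, "wz": 0, "grip": 0.5},
])

```text
time_s: 5.4
position: [0.4174, -0.3036, 0.1067]
tool_rot: [-0.668, 0.669, -0.231, 0.233]
ft_force: [0.4, -0.2, 0.0]
width: 0.41
```

```bash
cat >> fit.py <<'E'
def to(x,y,z):
    s=manip.sense(); p=s["position"]; R=q2R(s["tool_rot"])
    print("pos",p.round(4),"f",np.round(s["ft_force"],1),"w",round(s["width"],3),"t",s["time_s"],"j",s["joint_pos"].round(2)); print("down",R[:,1].round(4),"jawdeg",np.degrees(np.arctan2(R[1,0],R[0,0])).round(1),"delta",((np.array([x,y,z])-p)@R*1000).round(1))
E
python3 - <<'E'
from fit import *
to(.4185,-.303,.026)
E
```

```text
pos [ 0.4174 -0.3036  0.1067] f [ 0.4 -0.2  0. ] w 0.41 t 5.4 j [-0.73  0.02  1.87 -0.    1.24 -0.06]
down [ 0.0024 -0.0021 -1.    ] jawdeg -38.2 delta [ 0.3 80.7  1.1]
```

Emit:
jog_arm([
  {"x": 0, "y": 25, "z": 1, "wx": 0, "wy": 0, "wz": 0, "grip": 0.5},
  {"x": 0, "y": 45, "z": 1, "wx": 0, "wy": 0, "wz": 0, "grip": 0.5},
  {"x": 0, "y": 60, "z": 1, "wx": 0, "wy": 0, "wz": 0, "grip": 0.5},
  {"x": 0, "y": 68, "z": 1, "wx": 0, "wy": 0, "wz": 0, "grip": 0.5},
  {"x": 0, "y": 73, "z": 1, "wx": 0, "wy": 0, "wz": 0, "grip": 0.5},
  {"x": 0, "y": 76, "z": 1, "wx": 0, "wy": 0, "wz": 0, "grip": 0.5},
  {"x": 0, "y": 77, "z": 1, "wx": 0, "wy": 0, "wz": 0, "grip": 0.5},
  {"x": 0, "y": 77, "z": 1, "wx": 0, "wy": 0, "wz": 0, "grip": 0.5},
  {"x": 0, "y": 77, "z": 1, "wx": 0, "wy": 0, "wz": 0, "grip": 0.5},
  {"x": 0, "y": 77, "z": 1, "wx": 0, "wy": 0, "wz": 0, "grip": 0.5},
])

```text
time_s: 6.23
position: [0.4174, -0.3026, 0.0285]
tool_rot: [-0.668, 0.668, -0.231, 0.232]
ft_force: [0.5, 0.6, 0.4]
width: 0.41
```

```bash
python3 - <<'E'
from fit import *
to(.4185,-.303,.026); p=manip.sense()["position"]
look("scene","s4");look("wrist","w4")
for n,f in (("wrist","w4"),("scene","s4")):
    P,_=cloud(n,f); fit(P,"teat",p[2]+.008,p[2]+.035,p[:2],.014); q=P.reshape(-1,3); q=q[np.hypot(q[:,0]-p[0],q[:,1]-p[1])<.012]; print(np.sort(q[:,2])[-8:].mean())
E
```

```text
pos [ 0.4174 -0.3026  0.0285] f [0.5 0.6 0.4] w 0.41 t 6.2333 j [-0.73  0.13  1.91  0.    1.09 -0.06]
down [ 0.0011 -0.001  -1.    ] jawdeg -38.3 delta [1.1 2.5 0.4]
teat 1710 [ 417.6 -303.2] [15.5 15.9] 88.9 circ [ 417.4 -303.7] 8.4 z 0.0497 x 0.41 0.426 y -0.311 -0.295
0.09475611960172298
teat 32 [ 419.5 -302.5] [12.6 14.6] 87.1 circ [ 419. -301.] 8.1 z 0.0462 x 0.412 0.427 y -0.309 -0.296
0.42219023099715014
```

Emit:
jog_arm([
  {"x": 1, "y": 0.7, "z": 0, "wx": 0, "wy": 0, "wz": 0, "grip": 0.5},
  {"x": 1, "y": 1.3, "z": 0, "wx": 0, "wy": 0, "wz": 0, "grip": 0.5},
  {"x": 1, "y": 2, "z": 0, "wx": 0, "wy": 0, "wz": 0, "grip": 0.5},
  {"x": 1, "y": 2, "z": 0, "wx": 0, "wy": 0, "wz": 0, "grip": 0.5},
])

```text
time_s: 6.67
position: [0.4176, -0.3027, 0.0255]
tool_rot: [0.668, -0.668, 0.232, -0.232]
ft_force: [1.0, -0.1, -0.0]
width: 0.408
```

Emit:
jog_arm([
  {"x": 0, "y": 0.5, "z": 0, "wx": 0, "wy": 0, "wz": 0, "grip": 0.5},
  {"x": 0, "y": 1, "z": 0, "wx": 0, "wy": 0, "wz": 0, "grip": 0.5},
  {"x": 0, "y": 1, "z": 0, "wx": 0, "wy": 0, "wz": 0, "grip": 0.5},
])

```text
time_s: 6.92
position: [0.4176, -0.3027, 0.0254]
tool_rot: [0.668, -0.668, 0.232, -0.232]
ft_force: [-4.1, 2.6, 9.6]
width: 0.409
```

Emit:
jog_arm([
  {"x": 0, "y": -0.7, "z": 0, "wx": 0, "wy": 0, "wz": 0, "grip": 0.5},
  {"x": 0, "y": -0.7, "z": 0, "wx": 0, "wy": 0, "wz": 0, "grip": 0.15},
  {"x": 0, "y": -0.7, "z": 0, "wx": 0, "wy": 0, "wz": 0, "grip": 0.05},
  {"x": 0, "y": -0.7, "z": 0, "wx": 0, "wy": 0, "wz": 0, "grip": -0.15},
  {"x": 0, "y": -0.7, "z": 0, "wx": 0, "wy": 0, "wz": 0, "grip": -0.4},
  {"x": 0, "y": -0.7, "z": 0, "wx": 0, "wy": 0, "wz": 0, "grip": -0.4},
  {"x": 0, "y": -20, "z": 0, "wx": 0, "wy": 0, "wz": 0, "grip": -0.4},
  {"x": 0, "y": -55, "z": 0, "wx": 0, "wy": 0, "wz": 0, "grip": -0.5},
  {"x": 0, "y": -95, "z": 0, "wx": 0, "wy": 0, "wz": 0, "grip": -1},
  {"x": 0, "y": -135, "z": 0, "wx": 0, "wy": 0, "wz": 0, "grip": -1},
])

```text
time_s: 7.75
position: [0.4169, -0.302, 0.1603]
tool_rot: [0.668, -0.668, 0.233, -0.231]
ft_force: [0.8, 0.0, -0.0]
width: 0.989
```

```bash
python3 - <<'E'
from fit import *
to(.5825,-.003,.195)
look("wrist","w5");P,im=cloud("wrist","w5"); c=(.4185,-.303)
fit(P,"shield",.02,.027,c,.04);fit(P,"teat",.043,.053,c,.03)
look("scene","s5");P,im=cloud("scene","s5");fit(P,"shield",.02,.027,c,.04);fit(P,"teat",.04,.053,c,.03);fit(P,"cap",.1185,.124);fit(P,"jarbody",.075,.105);fit(P,"tin",.067,.073)
E
```

```text
pos [ 0.4169 -0.302   0.1603] f [ 0.8  0.  -0. ] w 0.989 t 7.75 j [-0.73 -0.04  1.83  0.    1.35 -0.06]
down [-0.0016  0.0015 -1.    ] jawdeg -38.3 delta [-55.3 -34.5 337.4]
shield 1559 [ 417.4 -304.8] [47.2 35.3] 50.2 circ [ 417.2 -304.5] 23.7 z 0.0247 x 0.395 0.438 y -0.327 -0.282
teat 373 [ 417.4 -304.5] [16.4 15.8] 51.1 circ [ 417.4 -304.5] 8.4 z 0.048 x 0.409 0.426 y -0.313 -0.296
shield 79 [ 417.7 -302.9] [50.6 33.4] 44.2 circ [ 420.1 -305.7] 25.6 z 0.0237 x 0.395 0.44 y -0.327 -0.282
teat 24 [ 419.2 -301.4] [13.7 12.8] 28.1 circ [ 419.7 -301. ] 8.0 z 0.0461 x 0.412 0.428 y -0.307 -0.293
cap 212 [581.9  -1.6] [47.1 42.9] 81.4 circ [580.4  -1.8] 24.7 z 0.1206 x 0.558 0.604 y -0.025 0.021
jarbody 273 [591.9   4.4] [29.6 48.3] 36.7 circ [ 5.851e+02 -5.000e-01] 24.6 z 0.0913 x 0.566 0.607 y -0.023 0.023
tin 126 [588.6   4.2] [40.9 59. ] 47.2 circ [583.2  -0.6] 30.2 z 0.0704 x 0.555 0.612 y -0.028 0.028
```

Pacifier stands in the saucer within 2 mm of the middle. Now the jar.

Emit:
jog_arm([
  {"x": -55, "y": -35, "z": 337, "wx": 0, "wy": -0.9, "wz": 0, "grip": -1},
  {"x": -55, "y": -35, "z": 337, "wx": 0, "wy": -0.9, "wz": 0, "grip": -1},
  {"x": -55, "y": -35, "z": 337, "wx": 0, "wy": -0.9, "wz": 0, "grip": -1},
  {"x": -55, "y": -35, "z": 337, "wx": 0, "wy": -0.9, "wz": 0, "grip": -1},
  {"x": -55, "y": -35, "z": 337, "wx": 0, "wy": -0.9, "wz": 0, "grip": -1},
  {"x": -55, "y": -35, "z": 337, "wx": 0, "wy": -0.9, "wz": 0, "grip": -1},
  {"x": -55, "y": -35, "z": 337, "wx": 0, "wy": -0.9, "wz": 0, "grip": -1},
  {"x": -55, "y": -35, "z": 337, "wx": 0, "wy": -0.9, "wz": 0, "grip": -1},
  {"x": -55, "y": -35, "z": 337, "wx": 0, "wy": -0.9, "wz": 0, "grip": -1},
  {"x": -55, "y": -35, "z": 337, "wx": 0, "wy": -0.9, "wz": 0, "grip": -1},
  {"x": -55, "y": -35, "z": 337, "wx": 0, "wy": -0.9, "wz": 0, "grip": -1},
  {"x": -55, "y": -35, "z": 337, "wx": 0, "wy": -0.9, "wz": 0, "grip": -1},
])

```text
time_s: 8.85
position: [0.5826, -0.005, 0.1941]
tool_rot: [-0.702, 0.702, 0.081, -0.082]
ft_force: [-0.7, -0.2, -0.2]
width: 1.003
```

Emit:
jog_arm([
  {"x": 0, "y": 0, "z": 0, "wx": 0, "wy": 0, "wz": 0, "grip": -1},
  {"x": 0, "y": 0, "z": 0, "wx": 0, "wy": 0, "wz": 0, "grip": -1},
  {"x": 0, "y": 0, "z": 0, "wx": 0, "wy": 0, "wz": 0, "grip": -1},
  {"x": 0, "y": 0, "z": 0, "wx": 0, "wy": 0, "wz": 0, "grip": -1},
])

```text
time_s: 9.18
position: [0.583, -0.0049, 0.1947]
tool_rot: [-0.702, 0.702, 0.081, -0.081]
ft_force: [0.3, -1.2, -0.1]
width: 1.004
```

```bash
python3 - <<'E'
from fit import *
to(.5825,-.003,.095)
look("wrist","w6");P,im=cloud("wrist","w6")
fit(P,"cap",.1185,.124);fit(P,"tin",.067,.073);fit(P,"case",.044,.05,r=.07)
E
```

```text
pos [ 0.583  -0.0049  0.1947] f [ 0.3 -1.2 -0.1] w 1.004 t 9.1833 j [-0.1   0.12  1.61 -0.    1.42 -0.33]
down [-0. -0. -1.] jawdeg 13.2 delta [-0.1 99.7  2. ]
cap 3950 [581.5  -3.9] [46.8 46.8] 13.3 circ [581.5  -4.1] 24.1 z 0.1217 x 0.558 0.605 y -0.027 0.02
tin 936 [581.6   8.2] [59.4 37.4] 4.6 circ [582.5  -2.7] 29.8 z 0.0715 x 0.553 0.612 y -0.013 0.027
case 2874 [582.   -3.1] [ 62.1 100.7] 13.2 circ [581.9  -3. ] 58.8 z 0.0478 x 0.541 0.623 y -0.059 0.053
```

Emit:
jog_arm([
  {"x": -1.5, "y": 40, "z": 1, "wx": 0, "wy": 0, "wz": 0, "grip": -1},
  {"x": -1.5, "y": 75, "z": 1, "wx": 0, "wy": 0, "wz": 0, "grip": -1},
  {"x": -1.5, "y": 95, "z": 1, "wx": 0, "wy": 0, "wz": 0, "grip": -1},
  {"x": -1.5, "y": 104, "z": 1, "wx": 0, "wy": 0, "wz": 0, "grip": -1},
  {"x": -1.5, "y": 104, "z": 1, "wx": 0, "wy": 0, "wz": 0, "grip": -0.5},
  {"x": -1.5, "y": 104, "z": 1, "wx": 0, "wy": 0, "wz": 0, "grip": -0.35},
  {"x": -1.5, "y": 104, "z": 1, "wx": 0, "wy": 0, "wz": 0, "grip": -0.3},
  {"x": -1.5, "y": 104, "z": 1, "wx": 0, "wy": 0, "wz": 0, "grip": -0.25},
  {"x": -1.5, "y": 104, "z": 1, "wx": 0, "wy": 0, "wz": 0, "grip": -0.2},
  {"x": -1.5, "y": 104, "z": 1, "wx": 0, "wy": 0, "wz": 0, "grip": -0.1},
  {"x": -1.5, "y": 104, "z": 1, "wx": 0, "wy": 0, "wz": 0, "grip": 0.1},
  {"x": -1.5, "y": 104, "z": 1, "wx": 0, "wy": 0, "wz": 0, "grip": 0.1},
], grip_force=30)

```text
time_s: 10.23
position: [0.5828, -0.0036, 0.0927]
tool_rot: [-0.702, 0.703, 0.083, -0.081]
ft_force: [-1.3, -0.3, 6.8]
width: 0.578
```

Emit:
jog_arm([
  {"x": 0, "y": 0, "z": 0, "wx": 0, "wy": 0, "wz": 0, "grip": 0.1},
  {"x": 0, "y": 0, "z": 0, "wx": 0, "wy": 0, "wz": 0, "grip": 0.1},
  {"x": 0, "y": 0, "z": 0, "wx": 0, "wy": 0, "wz": 0, "grip": 0.1},
])

```text
time_s: 10.48
position: [0.5828, -0.0036, 0.0927]
tool_rot: [-0.702, 0.703, 0.083, -0.081]
ft_force: [-1.5, -0.8, 6.1]
width: 0.574
```

```bash
python3 - <<'E'
from fit import *
to(.415,.297,.095)
E
```

```text
pos [ 0.5828 -0.0036  0.0927] f [-1.5 -0.8  6.1] w 0.574 t 10.4833 j [-0.09  0.21  1.7  -0.    1.23 -0.33]
down [ 3.e-03 -4.e-04 -1.e+00] jawdeg 13.3 delta [-94.2  -2.9 331.1]
```

Emit:
jog_arm([
  {"x": 0, "y": -5, "z": 0, "wx": 0, "wy": 0, "wz": 0, "grip": 0.1},
  {"x": 0, "y": -15, "z": 0, "wx": 0, "wy": 0, "wz": 0, "grip": 0.1},
  {"x": 0, "y": -40, "z": 0, "wx": 0, "wy": 0, "wz": 0, "grip": 0.1},
  {"x": 0, "y": -60, "z": 0, "wx": 0, "wy": 0, "wz": 0, "grip": 0.1},
  {"x": 0, "y": -60, "z": 0, "wx": 0, "wy": 0, "wz": 0, "grip": 0.1},
  {"x": 0, "y": -60, "z": 0, "wx": 0, "wy": 0, "wz": 0, "grip": 0.1},
])

```text
time_s: 10.98
position: [0.583, -0.0036, 0.1532]
tool_rot: [-0.702, 0.703, 0.083, -0.08]
ft_force: [-0.4, 0.9, -0.9]
width: 0.576
```

```bash
python3 - <<'E'
from fit import *
s=manip.sense(); p=s["position"]
im,d,M=look("wrist","w7"); _,im2,_=look("scene","s7")[0],*[0,0]; i2=cv2.imread("pics/s7.png")
P,_=cloud("wrist","w7"); fit(P,"tin",.067,.074); fit(P,"case",.044,.05,r=.07); fit(P,"captop",p[2]+.018,p[2]+.034,p[:2],.03)
P,_=cloud("scene","s7"); fit(P,"tin",.067,.074); fit(P,"coaster",.006,.011,(.415,.297),.056); fit(P,"captop",p[2]+.018,p[2]+.034,p[:2],.03)
cv2.imwrite("pics/v7.png",np.hstack([cv2.resize(im,(400,300)),cv2.resize(i2[140:290,190:390],(400,300),interpolation=cv2.INTER_CUBIC)]))
to(.415,.296,.155)
E
```

```text
tin 3810 [579.8   5.9] [59.3 41.2] 16.4 circ [582.5  -2.7] 29.9 z 0.0717 x 0.553 0.612 y -0.021 0.027
case 3746 [579.2   9.1] [62.2 75.8] 13.2 circ [579.3   8.9] 48.8 z 0.0478 x 0.541 0.61 y -0.035 0.053
captop 13869 [ 5.837e+02 -4.000e-01] [55.6 42.5] 22.9 circ [582.5  -1.1] 29.2 z 0.1809 x 0.553 0.611 y -0.022 0.021
tin 364 [582.3  -1.6] [59.3 57.7] 12.6 circ [580.3  -2.1] 32.4 z 0.0705 x 0.553 0.612 y -0.032 0.029
coaster 959 [414.5 295. ] [95.7 92.5] 25.6 circ [414.4 294.7] 49.4 z 0.0085 x 0.366 0.463 y 0.248 0.343
captop 167 [579.9   2.4] [56.2 35. ] 39.0 circ [579.8   2.7] 28.9 z 0.1786 x 0.553 0.606 y -0.02 0.022
pos [ 0.5811 -0.0034  0.1502] f [ 0.7  0.3 -0.7] w 0.573 t 11.0833 j [-0.09  0.15  1.65  0.    1.34 -0.33]
down [-7.e-04  1.e-04 -1.e+00] jawdeg 13.3 delta [-92.8  -4.6 329.6]
```

View pics/v7.png

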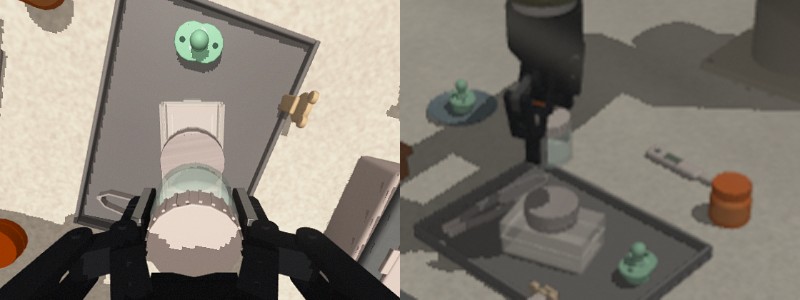

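Jar held upright, with the tin still centred on the case. Moving to the coaster.

Emit:
jog_arm([
  {"x": -93, "y": -3, "z": 329, "wx": 0, "wy": 0, "wz": 0, "grip": 0.1},
  {"x": -93, "y": -3, "z": 329, "wx": 0, "wy": 0, "wz": 0, "grip": 0.1},
  {"x": -93, "y": -3, "z": 329, "wx": 0, "wy": 0, "wz": 0, "grip": 0.1},
  {"x": -93, "y": -3, "z": 329, "wx": 0, "wy": 0, "wz": 0, "grip": 0.1},
  {"x": -93, "y": -3, "z": 329, "wx": 0, "wy": 0, "wz": 0, "grip": 0.1},
  {"x": -93, "y": -3, "z": 329, "wx": 0, "wy": 0, "wz": 0, "grip": 0.1},
  {"x": -93, "y": -3, "z": 329, "wx": 0, "wy": 0, "wz": 0, "grip": 0.1},
  {"x": -93, "y": -3, "z": 329, "wx": 0, "wy": 0, "wz": 0, "grip": 0.1},
  {"x": -93, "y": -3, "z": 329, "wx": 0, "wy": 0, "wz": 0, "grip": 0.1},
  {"x": -93, "y": 30, "z": 329, "wx": 0, "wy": 0, "wz": 0, "grip": 0.1},
  {"x": -93, "y": 60, "z": 329, "wx": 0, "wy": 0, "wz": 0, "grip": 0.1},
  {"x": -93, "y": 75, "z": 329, "wx": 0, "wy": 0, "wz": 0, "grip": 0.1},
])

```text
time_s: 12.08
position: [0.4125, 0.2941, 0.071]
tool_rot: [-0.701, 0.703, 0.08, -0.084]
ft_force: [-0.8, -0.4, -1.0]
width: 0.577
```

Emit:
jog_arm([
  {"x": 0, "y": 0, "z": 0, "wx": 0, "wy": 0, "wz": 0, "grip": 0.1},
  {"x": 0, "y": 0, "z": 0, "wx": 0, "wy": 0, "wz": 0, "grip": 0.1},
  {"x": 0, "y": 0, "z": 0, "wx": 0, "wy": 0, "wz": 0, "grip": 0.1},
  {"x": 0, "y": 0, "z": 0, "wx": 0, "wy": 0, "wz": 0, "grip": 0.1},
  {"x": 0, "y": 0, "z": 0, "wx": 0, "wy": 0, "wz": 0, "grip": 0.1},
])

```text
time_s: 12.5
position: [0.4166, 0.2958, 0.0773]
tool_rot: [0.703, -0.702, -0.083, 0.081]
ft_force: [-0.1, 0.0, -1.3]
width: 0.573
```

```bash
python3 - <<'E'
from fit import *
to(.4145,.295,.030)
look("wrist","w8");P,im=cloud("wrist","w8"); fit(P,"coaster",.005,.011,(.4145,.295),.054)
E
```

```text
pos [0.4166 0.2958 0.0773] f [-0.1  0.  -1.3] w 0.573 t 12.5 j [ 0.52  0.05  1.91 -0.    1.19  0.29]
down [ 0.0024  0.0014 -1.    ] jawdeg 13.3 delta [-2.3 47.3 -0.3]
coaster 11003 [412.5 308.4] [95.  70.2] 11.7 circ [415.1 296.6] 47.8 z 0.0088 x 0.367 0.463 y 0.268 0.344
```

Emit:
jog_arm([
  {"x": -1.5, "y": 18, "z": 0, "wx": 0, "wy": 0, "wz": 0, "grip": 0.1},
  {"x": -1.5, "y": 32, "z": 0, "wx": 0, "wy": 0, "wz": 0, "grip": 0.1},
  {"x": -1.5, "y": 40, "z": 0, "wx": 0, "wy": 0, "wz": 0, "grip": 0.1},
  {"x": -1.5, "y": 43, "z": 0, "wx": 0, "wy": 0, "wz": 0, "grip": 0.1},
  {"x": -1.5, "y": 44, "z": 0, "wx": 0, "wy": 0, "wz": 0, "grip": 0.1},
  {"x": -1.5, "y": 44, "z": 0, "wx": 0, "wy": 0, "wz": 0, "grip": 0.1},
  {"x": -1.5, "y": 44, "z": 0, "wx": 0, "wy": 0, "wz": 0, "grip": 0.1},
  {"x": -1.5, "y": 44, "z": 0, "wx": 0, "wy": 0, "wz": 0, "grip": 0.1},
])

```text
time_s: 13.22
position: [0.4146, 0.2953, 0.0326]
tool_rot: [0.703, -0.702, -0.082, 0.081]
ft_force: [-0.1, 0.2, -0.2]
width: 0.577
```

Emit:
jog_arm([
  {"x": 0, "y": 0.7, "z": 0, "wx": 0, "wy": 0, "wz": 0, "grip": 0.1},
  {"x": 0, "y": 1.3, "z": 0, "wx": 0, "wy": 0, "wz": 0, "grip": 0.1},
  {"x": 0, "y": 2, "z": 0, "wx": 0, "wy": 0, "wz": 0, "grip": 0.1},
  {"x": 0, "y": 2, "z": 0, "wx": 0, "wy": 0, "wz": 0, "grip": 0.1},
])

```text
time_s: 13.55
position: [0.414, 0.295, 0.0297]
tool_rot: [0.702, -0.702, -0.082, 0.082]
ft_force: [-0.0, 0.4, -0.9]
width: 0.573
```

Emit:
jog_arm([
  {"x": 0, "y": 0.5, "z": 0, "wx": 0, "wy": 0, "wz": 0, "grip": 0.1},
  {"x": 0, "y": 1, "z": 0, "wx": 0, "wy": 0, "wz": 0, "grip": 0.1},
  {"x": 0, "y": 1, "z": 0, "wx": 0, "wy": 0, "wz": 0, "grip": 0.1},
])

```text
time_s: 13.8
position: [0.414, 0.2951, 0.0296]
tool_rot: [-0.702, 0.702, 0.082, -0.082]
ft_force: [-5.7, -2.4, 11.0]
width: 0.58
```

Emit:
jog_arm([
  {"x": 0, "y": -0.7, "z": 0, "wx": 0, "wy": 0, "wz": 0, "grip": -0.1},
  {"x": 0, "y": -0.7, "z": 0, "wx": 0, "wy": 0, "wz": 0, "grip": -0.25},
  {"x": 0, "y": -0.7, "z": 0, "wx": 0, "wy": 0, "wz": 0, "grip": -0.5},
  {"x": 0, "y": -0.7, "z": 0, "wx": 0, "wy": 0, "wz": 0, "grip": -0.9},
  {"x": 0, "y": -0.7, "z": 0, "wx": 0, "wy": 0, "wz": 0, "grip": -0.9},
  {"x": 0, "y": -20, "z": 0, "wx": 0, "wy": 0, "wz": 0, "grip": -0.9},
  {"x": 0, "y": -55, "z": 0, "wx": 0, "wy": 0, "wz": 0, "grip": -0.9},
  {"x": 0, "y": -95, "z": 0, "wx": 0, "wy": 0, "wz": 0, "grip": -1},
  {"x": 0, "y": -125, "z": 0, "wx": 0, "wy": 0, "wz": 0, "grip": -1},
  {"x": 0, "y": -125, "z": 0, "wx": 0, "wy": 0, "wz": 0, "grip": -1},
])

```text
time_s: 14.63
position: [0.4177, 0.2971, 0.1615]
tool_rot: [0.704, -0.701, -0.086, 0.078]
ft_force: [0.8, 0.5, 0.6]
width: 1.001
```

```bash
python3 - <<'E'
from fit import *
to(.5825,-.003,.155)
look("wrist","w9");P,im=cloud("wrist","w9"); c=(.4145,.2955)
fit(P,"cap",.05,.062,c);fit(P,"coaster",.005,.011,c,.054)
E
```

```text
pos [0.4177 0.2971 0.1615] f [0.8 0.5 0.6] w 1.001 t 14.6333 j [ 0.52 -0.06  1.85 -0.    1.34  0.29]
down [ 0.0101  0.0058 -0.9999] jawdeg 13.3 delta [  91.3    6.4 -330. ]
cap 3186 [414.9 295.8] [47.  46.6] 6.6 circ [415.2 295.2] 23.9 z 0.0585 x 0.392 0.438 y 0.272 0.319
coaster 5439 [414.9 296.1] [95.2 94.4] 58.1 circ [415.2 295.8] 48.0 z 0.0088 x 0.367 0.463 y 0.249 0.344
```

Jar is centred on the coaster. Now the tin.

Emit:
jog_arm([
  {"x": 93, "y": 0, "z": -329, "wx": 0, "wy": 0, "wz": 0, "grip": -1},
  {"x": 93, "y": 0, "z": -329, "wx": 0, "wy": 0, "wz": 0, "grip": -1},
  {"x": 93, "y": 0, "z": -329, "wx": 0, "wy": 0, "wz": 0, "grip": -1},
  {"x": 93, "y": 0, "z": -329, "wx": 0, "wy": 0, "wz": 0, "grip": -1},
  {"x": 93, "y": 0, "z": -329, "wx": 0, "wy": 0, "wz": 0, "grip": -1},
  {"x": 93, "y": 0, "z": -329, "wx": 0, "wy": 0, "wz": 0, "grip": -1},
  {"x": 93, "y": 0, "z": -329, "wx": 0, "wy": 0, "wz": 0, "grip": -1},
  {"x": 93, "y": 0, "z": -329, "wx": 0, "wy": 0, "wz": 0, "grip": -1},
  {"x": 93, "y": 0, "z": -329, "wx": 0, "wy": 0, "wz": 0, "grip": -1},
  {"x": 93, "y": 0, "z": -329, "wx": 0, "wy": 0, "wz": 0, "grip": -1},
  {"x": 93, "y": 0, "z": -329, "wx": 0, "wy": 0, "wz": 0, "grip": -1},
  {"x": 93, "y": 0, "z": -329, "wx": 0, "wy": 0, "wz": 0, "grip": -1},
])

```text
time_s: 15.68
position: [0.579, -0.0027, 0.1525]
tool_rot: [0.703, -0.702, -0.081, 0.083]
ft_force: [-0.0, -0.2, -0.7]
width: 0.998
```

Emit:
jog_arm([
  {"x": 0, "y": 0, "z": 0, "wx": 0, "wy": 0, "wz": 0, "grip": -1},
  {"x": 0, "y": 0, "z": 0, "wx": 0, "wy": 0, "wz": 0, "grip": -1},
  {"x": 0, "y": 0, "z": 0, "wx": 0, "wy": 0, "wz": 0, "grip": -1},
  {"x": 0, "y": 0, "z": 0, "wx": 0, "wy": 0, "wz": 0, "grip": -1},
])

```text
time_s: 16.02
position: [0.5799, -0.003, 0.1538]
tool_rot: [-0.702, 0.702, 0.082, -0.082]
ft_force: [-0.4, -0.4, -0.5]
width: 1.0
```

```bash
python3 - <<'E'
from fit import *
to(.5825,-.003,.065)
look("wrist","w10");P,im=cloud("wrist","w10")
fit(P,"tin",.067,.074); fit(P,"case",.044,.05,r=.07)
E
```

```text
pos [ 0.5799 -0.003   0.1538] f [-0.4 -0.4 -0.5] w 1.0 t 16.0167 j [-0.09  0.14  1.66  0.    1.34 -0.33]
down [ 3.e-04  0.e+00 -1.e+00] jawdeg 13.4 delta [ 2.5 88.8 -0.6]
tin 6100 [582.3  -2.7] [59.1 58.9] 66.4 circ [582.6  -2.8] 30.0 z 0.0718 x 0.553 0.612 y -0.033 0.027
case 5027 [582.   -2.9] [ 62.3 100.5] 13.2 circ [581.8  -2.8] 58.4 z 0.0478 x 0.541 0.623 y -0.058 0.053
```

Emit:
jog_arm([
  {"x": 2.5, "y": 40, "z": -0.6, "wx": 0, "wy": 0, "wz": 0, "grip": -1},
  {"x": 2.5, "y": 70, "z": -0.6, "wx": 0, "wy": 0, "wz": 0, "grip": -1},
  {"x": 2.5, "y": 85, "z": -0.6, "wx": 0, "wy": 0, "wz": 0, "grip": -1},
  {"x": 2.5, "y": 91, "z": -0.6, "wx": 0, "wy": 0, "wz": 0, "grip": -1},
  {"x": 2.5, "y": 91, "z": -0.6, "wx": 0, "wy": 0, "wz": 0, "grip": -0.8},
  {"x": 2.5, "y": 91, "z": -0.6, "wx": 0, "wy": 0, "wz": 0, "grip": -0.6},
  {"x": 2.5, "y": 91, "z": -0.6, "wx": 0, "wy": 0, "wz": 0, "grip": -0.5},
  {"x": 2.5, "y": 91, "z": -0.6, "wx": 0, "wy": 0, "wz": 0, "grip": -0.45},
  {"x": 2.5, "y": 91, "z": -0.6, "wx": 0, "wy": 0, "wz": 0, "grip": -0.4},
  {"x": 2.5, "y": 91, "z": -0.6, "wx": 0, "wy": 0, "wz": 0, "grip": -0.3},
  {"x": 2.5, "y": 91, "z": -0.6, "wx": 0, "wy": 0, "wz": 0, "grip": -0.2},
  {"x": 2.5, "y": 91, "z": -0.6, "wx": 0, "wy": 0, "wz": 0, "grip": -0.15},
], grip_force=30)

```text
time_s: 17.07
position: [0.5841, -0.004, 0.0648]
tool_rot: [-0.702, 0.703, 0.083, -0.081]
ft_force: [-1.7, -1.1, 7.1]
width: 0.694
```

Emit:
jog_arm([
  {"x": 0, "y": 0, "z": 0, "wx": 0, "wy": 0, "wz": 0, "grip": -0.15},
  {"x": 0, "y": 0, "z": 0, "wx": 0, "wy": 0, "wz": 0, "grip": -0.15},
  {"x": 0, "y": 0, "z": 0, "wx": 0, "wy": 0, "wz": 0, "grip": -0.15},
])

```text
time_s: 17.32
position: [0.584, -0.0039, 0.0648]
tool_rot: [-0.702, 0.703, 0.083, -0.081]
ft_force: [-1.1, 0.3, 6.9]
width: 0.69
```

Emit:
jog_arm([
  {"x": 0, "y": -4, "z": 0, "wx": 0, "wy": 0, "wz": 0, "grip": -0.15},
  {"x": 0, "y": -12, "z": 0, "wx": 0, "wy": 0, "wz": 0, "grip": -0.15},
  {"x": 0, "y": -40, "z": 0, "wx": 0, "wy": 0, "wz": 0, "grip": -0.15},
  {"x": 0, "y": -80, "z": 0, "wx": 0, "wy": 0, "wz": 0, "grip": -0.15},
  {"x": 0, "y": -90, "z": 0, "wx": 0, "wy": 0, "wz": 0, "grip": -0.15},
  {"x": 0, "y": -90, "z": 0, "wx": 0, "wy": 0, "wz": 0, "grip": -0.15},
  {"x": 0, "y": -90, "z": 0, "wx": 0, "wy": 0, "wz": 0, "grip": -0.15},
])

```text
time_s: 17.9
position: [0.5836, -0.0039, 0.1545]
tool_rot: [-0.702, 0.703, 0.083, -0.081]
ft_force: [-0.9, -0.2, -0.3]
width: 0.689
```

```bash
python3 - <<'E'
from fit import *
s=manip.sense(); p=s["position"]
im,d,M=look("wrist","w11"); i2,_,_=look("scene","s11")
P,_=cloud("wrist","w11"); fit(P,"case",.044,.05,r=.07); fit(P,"tintop",p[2]-.005,p[2]+.02,p[:2],.025)
P,_=cloud("scene","s11"); fit(P,"riser",.040,.050,(.62,-.306),.09)
cv2.imwrite("pics/v11.png",np.hstack([cv2.resize(im,(400,300)),cv2.resize(i2[140:290,120:320],(400,300),interpolation=cv2.INTER_CUBIC)]))
to(.6205,-.306,.155)
E
```

```text
case 6984 [578.2  13.8] [62.1 66.1] 13.1 circ [578.1  13.7] 45.1 z 0.0478 x 0.541 0.615 y -0.025 0.053
tintop 10524 [583.6  -4. ] [49.8 49.8] 87.4 circ [583.6  -3.9] 25.0 z 0.1614 x 0.559 0.609 y -0.029 0.021
riser 1205 [ 620.6 -306.2] [138.6 102.5] 89.4 circ [ 620.9 -305.4] 83.7 z 0.0452 x 0.569 0.672 y -0.376 -0.237
pos [ 0.5819 -0.0037  0.1516] f [ 0.3  1.  -1.6] w 0.688 t 18.0 j [-0.09  0.15  1.65 -0.    1.34 -0.33]
down [-1.7e-03  2.0e-04 -1.0e+00] jawdeg 13.3 delta [ -31.9   -3.5 -303. ]
```

View pics/v11.png

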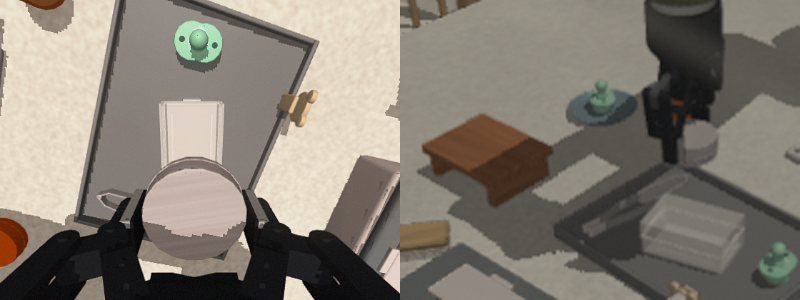

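Tin held level, case alone on the tray floor. Off to the riser.

Emit:
jog_arm([
  {"x": -33, "y": -3, "z": -303, "wx": 0, "wy": 0, "wz": 0, "grip": -0.15},
  {"x": -33, "y": -3, "z": -303, "wx": 0, "wy": 0, "wz": 0, "grip": -0.15},
  {"x": -33, "y": -3, "z": -303, "wx": 0, "wy": 0, "wz": 0, "grip": -0.15},
  {"x": -33, "y": -3, "z": -303, "wx": 0, "wy": 0, "wz": 0, "grip": -0.15},
  {"x": -33, "y": -3, "z": -303, "wx": 0, "wy": 0, "wz": 0, "grip": -0.15},
  {"x": -33, "y": -3, "z": -303, "wx": 0, "wy": 0, "wz": 0, "grip": -0.15},
  {"x": -33, "y": -3, "z": -303, "wx": 0, "wy": 0, "wz": 0, "grip": -0.15},
  {"x": -33, "y": -3, "z": -303, "wx": 0, "wy": 0, "wz": 0, "grip": -0.15},
  {"x": -33, "y": 20, "z": -303, "wx": 0, "wy": 0, "wz": 0, "grip": -0.15},
  {"x": -33, "y": 40, "z": -303, "wx": 0, "wy": 0, "wz": 0, "grip": -0.15},
  {"x": -33, "y": 55, "z": -303, "wx": 0, "wy": 0, "wz": 0, "grip": -0.15},
  {"x": -33, "y": 55, "z": -303, "wx": 0, "wy": 0, "wz": 0, "grip": -0.15},
])

```text
time_s: 19.0
position: [0.6168, -0.3041, 0.0909]
tool_rot: [0.705, -0.7, -0.079, 0.085]
ft_force: [-0.0, -0.3, -0.6]
width: 0.694
```

Emit:
jog_arm([
  {"x": 0, "y": 0, "z": 0, "wx": 0, "wy": 0, "wz": 0, "grip": -0.15},
  {"x": 0, "y": 0, "z": 0, "wx": 0, "wy": 0, "wz": 0, "grip": -0.15},
  {"x": 0, "y": 0, "z": 0, "wx": 0, "wy": 0, "wz": 0, "grip": -0.15},
  {"x": 0, "y": 0, "z": 0, "wx": 0, "wy": 0, "wz": 0, "grip": -0.15},
])

```text
time_s: 19.33
position: [0.6212, -0.3065, 0.0996]
tool_rot: [-0.702, 0.703, 0.083, -0.081]
ft_force: [-0.1, 0.1, -0.4]
width: 0.686
```

```bash
python3 - <<'E'
from fit import *
to(.6205,-.306,.063); p=manip.sense()["position"]
look("wrist","w12");P,im=cloud("wrist","w12"); fit(P,"riser",.042,.049,(.62,-.306),.09);fit(P,"tintop",p[2],p[2]+.015,p[:2],.031)
E
```

```text
pos [ 0.6212 -0.3065  0.0996] f [-0.1  0.1 -0.4] w 0.686 t 19.3333 j [-0.53  0.48  1.35  0.    1.31 -0.76]
down [ 0.0024 -0.0014 -1.    ] jawdeg 13.3 delta [-0.7 36.6  0.8]
riser 21242 [ 620.3 -306.5] [135.2 100.3] 89.8 circ [ 620.5 -305.8] 82.5 z 0.0457 x 0.57 0.671 y -0.374 -0.239
tintop 15588 [ 621.7 -305. ] [58.6 59.4] 67.1 circ [ 621.2 -306.2] 31.0 z 0.1065 x 0.59 0.652 y -0.335 -0.276
```

Emit:
jog_arm([
  {"x": -0.7, "y": 15, "z": 0, "wx": 0, "wy": 0, "wz": 0, "grip": -0.15},
  {"x": -0.7, "y": 26, "z": 0, "wx": 0, "wy": 0, "wz": 0, "grip": -0.15},
  {"x": -0.7, "y": 32, "z": 0, "wx": 0, "wy": 0, "wz": 0, "grip": -0.15},
  {"x": -0.7, "y": 34, "z": 0, "wx": 0, "wy": 0, "wz": 0, "grip": -0.15},
  {"x": -0.7, "y": 34, "z": 0, "wx": 0, "wy": 0, "wz": 0, "grip": -0.15},
  {"x": -0.7, "y": 34, "z": 0, "wx": 0, "wy": 0, "wz": 0, "grip": -0.15},
  {"x": -0.7, "y": 34, "z": 0, "wx": 0, "wy": 0, "wz": 0, "grip": -0.15},
])

```text
time_s: 19.97
position: [0.6191, -0.3062, 0.0627]
tool_rot: [0.703, -0.702, -0.081, 0.082]
ft_force: [-0.2, 0.1, -1.5]
width: 0.694
```

Emit:
jog_arm([
  {"x": 0, "y": 0.7, "z": 0, "wx": 0, "wy": 0, "wz": 0, "grip": -0.15},
  {"x": 0, "y": 1.3, "z": 0, "wx": 0, "wy": 0, "wz": 0, "grip": -0.15},
  {"x": 0, "y": 2, "z": 0, "wx": 0, "wy": 0, "wz": 0, "grip": -0.15},
  {"x": 0, "y": 2, "z": 0, "wx": 0, "wy": 0, "wz": 0, "grip": -0.15},
])

```text
time_s: 20.3
position: [0.6196, -0.3065, 0.0622]
tool_rot: [-0.702, 0.702, 0.082, -0.082]
ft_force: [-1.6, 0.6, 3.8]
width: 0.691
```

Emit:
jog_arm([
  {"x": 0, "y": -0.3, "z": 0, "wx": 0, "wy": 0, "wz": 0, "grip": -0.35},
  {"x": 0, "y": -0.3, "z": 0, "wx": 0, "wy": 0, "wz": 0, "grip": -0.5},
  {"x": 0, "y": -0.3, "z": 0, "wx": 0, "wy": 0, "wz": 0, "grip": -0.7},
  {"x": 0, "y": -0.3, "z": 0, "wx": 0, "wy": 0, "wz": 0, "grip": -1},
  {"x": 0, "y": -0.3, "z": 0, "wx": 0, "wy": 0, "wz": 0, "grip": -1},
  {"x": 0, "y": -20, "z": 0, "wx": 0, "wy": 0, "wz": 0, "grip": -1},
  {"x": 0, "y": -55, "z": 0, "wx": 0, "wy": 0, "wz": 0, "grip": -1},
  {"x": 0, "y": -85, "z": 0, "wx": 0, "wy": 0, "wz": 0, "grip": -1},
  {"x": 0, "y": -85, "z": 0, "wx": 0, "wy": 0, "wz": 0, "grip": -1},
  {"x": 0, "y": -85, "z": 0, "wx": 0, "wy": 0, "wz": 0, "grip": -1},
])

```text
time_s: 21.13
position: [0.6214, -0.3075, 0.1504]
tool_rot: [-0.701, 0.704, 0.084, -0.08]
ft_force: [0.3, 0.7, -0.5]
width: 0.997
```

```bash
python3 - <<'E'
from fit import *
to(.582,-.003,.145)
look("wrist","w13");P,im=cloud("wrist","w13"); fit(P,"riser",.042,.049,(.62,-.306),.09);fit(P,"tintop",.06,.075,(.62,-.306),.04)
E
```

```text
pos [ 0.6214 -0.3075  0.1504] f [ 0.3  0.7 -0.5] w 0.997 t 21.1333 j [-0.53  0.43  1.31 -0.    1.39 -0.77]
down [ 0.0054 -0.0032 -1.    ] jawdeg 13.3 delta [ 31.7   4.2 305.5]
riser 18426 [ 620.5 -306.6] [135.8 100.3] 89.9 circ [ 620.5 -306.4] 82.9 z 0.0458 x 0.57 0.671 y -0.375 -0.239
tintop 6374 [ 620.  -304.7] [58.9 59.4] 32.4 circ [ 620.2 -304.7] 29.9 z 0.0696 x 0.59 0.65 y -0.335 -0.275
```

Tin is centred on the riser. Now the case.

Emit:
jog_arm([
  {"x": 32, "y": 2, "z": 305, "wx": 0, "wy": 0, "wz": 0, "grip": -1},
  {"x": 32, "y": 2, "z": 305, "wx": 0, "wy": 0, "wz": 0, "grip": -1},
  {"x": 32, "y": 2, "z": 305, "wx": 0, "wy": 0, "wz": 0, "grip": -1},
  {"x": 32, "y": 2, "z": 305, "wx": 0, "wy": 0, "wz": 0, "grip": -1},
  {"x": 32, "y": 2, "z": 305, "wx": 0, "wy": 0, "wz": 0, "grip": -1},
  {"x": 32, "y": 2, "z": 305, "wx": 0, "wy": 0, "wz": 0, "grip": -1},
  {"x": 32, "y": 2, "z": 305, "wx": 0, "wy": 0, "wz": 0, "grip": -1},
  {"x": 32, "y": 2, "z": 305, "wx": 0, "wy": 0, "wz": 0, "grip": -1},
  {"x": 32, "y": 2, "z": 305, "wx": 0, "wy": 0, "wz": 0, "grip": -1},
  {"x": 32, "y": 2, "z": 305, "wx": 0, "wy": 0, "wz": 0, "grip": -1},
  {"x": 32, "y": 2, "z": 305, "wx": 0, "wy": 0, "wz": 0, "grip": -1},
  {"x": 32, "y": 2, "z": 305, "wx": 0, "wy": 0, "wz": 0, "grip": -1},
])

```text
time_s: 22.18
position: [0.5803, -0.0036, 0.1439]
tool_rot: [-0.702, 0.702, 0.081, -0.082]
ft_force: [-0.0, 0.1, 0.1]
width: 0.997
```

Emit:
jog_arm([
  {"x": 0, "y": 0, "z": 0, "wx": 0, "wy": 0, "wz": 0, "grip": -1},
  {"x": 0, "y": 0, "z": 0, "wx": 0, "wy": 0, "wz": 0, "grip": -1},
  {"x": 0, "y": 0, "z": 0, "wx": 0, "wy": 0, "wz": 0, "grip": -1},
  {"x": 0, "y": 0, "z": 0, "wx": 0, "wy": 0, "wz": 0, "grip": -1},
])

```text
time_s: 22.52
position: [0.5806, -0.0029, 0.1447]
tool_rot: [-0.702, 0.702, 0.082, -0.082]
ft_force: [-0.3, 0.0, 0.2]
width: 1.0
```

```bash
python3 - <<'E'
from fit import *
to(.582,-.003,.028)
look("wrist","w14");P,im=cloud("wrist","w14")
fit(P,"case",.044,.05,r=.07)
fit(P,"tongs",.008,.018,(.58,-.09),.03)
Q=P.reshape(-1,3); m=(abs(Q[:,0]-.58)<.085)&(Q[:,1]>-.125)&(Q[:,1]<-.05)&(Q[:,2]>.0105)&(Q[:,2]<.02); print("tongs bbox",Q[m].min(0),Q[m].max(0))
E
```

```text
pos [ 0.5806 -0.0029  0.1447] f [-0.3  0.   0.2] w 1.0 t 22.5167 j [-0.09  0.15  1.66 -0.    1.33 -0.32]
down [ 0. -0. -1.] jawdeg 13.2 delta [  1.3 116.7  -0.4]
case 12165 [581.9  -2.7] [ 62.2 100.1] 13.0 circ [581.6  -2.7] 58.4 z 0.0478 x 0.541 0.623 y -0.058 0.053
tongs 754 [ 576.1 -105.8] [26.8 58.8] 76.1 circ [578.7 -95.2] 29.4 z 0.0136 x 0.55 0.607 y -0.119 -0.088
tongs bbox [ 0.49506389 -0.12468459  0.0105007 ] [ 0.66498049 -0.05007338  0.01988388]
```

View pics/w14.png

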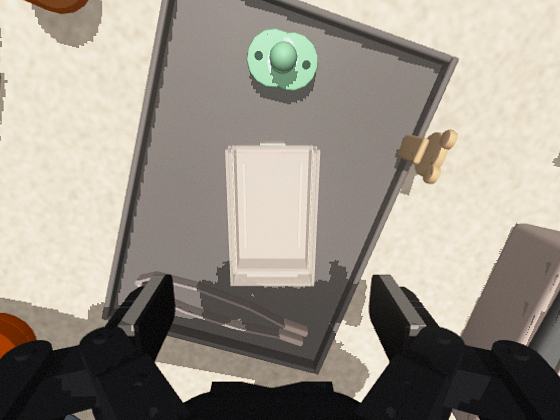

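Case at (272,215) in the wrist view, square with the jaws; tongs and spare are clear of the fingers.

Emit:
jog_arm([
  {"x": 1.3, "y": 40, "z": 0, "wx": 0, "wy": 0, "wz": 0, "grip": -1},
  {"x": 1.3, "y": 80, "z": 0, "wx": 0, "wy": 0, "wz": 0, "grip": -1},
  {"x": 1.3, "y": 105, "z": 0, "wx": 0, "wy": 0, "wz": 0, "grip": -1},
  {"x": 1.3, "y": 115, "z": 0, "wx": 0, "wy": 0, "wz": 0, "grip": -1},
  {"x": 1.3, "y": 118, "z": 0, "wx": 0, "wy": 0, "wz": 0, "grip": -0.8},
  {"x": 1.3, "y": 118, "z": 0, "wx": 0, "wy": 0, "wz": 0, "grip": -0.65},
  {"x": 1.3, "y": 118, "z": 0, "wx": 0, "wy": 0, "wz": 0, "grip": -0.55},
  {"x": 1.3, "y": 118, "z": 0, "wx": 0, "wy": 0, "wz": 0, "grip": -0.5},
  {"x": 1.3, "y": 118, "z": 0, "wx": 0, "wy": 0, "wz": 0, "grip": -0.4},
  {"x": 1.3, "y": 118, "z": 0, "wx": 0, "wy": 0, "wz": 0, "grip": -0.3},
  {"x": 1.3, "y": 118, "z": 0, "wx": 0, "wy": 0, "wz": 0, "grip": -0.2},
  {"x": 1.3, "y": 118, "z": 0, "wx": 0, "wy": 0, "wz": 0, "grip": -0.2},
], grip_force=30)

```text
time_s: 23.57
position: [0.5839, -0.0022, 0.0293]
tool_rot: [-0.702, 0.703, 0.083, -0.08]
ft_force: [0.2, -0.5, 6.7]
width: 0.72
```

Emit:
jog_arm([
  {"x": 0, "y": 0, "z": 0, "wx": 0, "wy": 0, "wz": 0, "grip": -0.2},
  {"x": 0, "y": 0, "z": 0, "wx": 0, "wy": 0, "wz": 0, "grip": -0.2},
  {"x": 0, "y": 0, "z": 0, "wx": 0, "wy": 0, "wz": 0, "grip": -0.2},
])

```text
time_s: 23.82
position: [0.5839, -0.0022, 0.0293]
tool_rot: [-0.702, 0.703, 0.083, -0.08]
ft_force: [-0.4, 0.1, 6.5]
width: 0.719
```

Emit:
jog_arm([
  {"x": 0, "y": -4, "z": 0, "wx": 0, "wy": 0, "wz": 0, "grip": -0.2},
  {"x": 0, "y": -12, "z": 0, "wx": 0, "wy": 0, "wz": 0, "grip": -0.2},
  {"x": 0, "y": -40, "z": 0, "wx": 0, "wy": 0, "wz": 0, "grip": -0.2},
  {"x": 0, "y": -80, "z": 0, "wx": 0, "wy": 0, "wz": 0, "grip": -0.2},
  {"x": 0, "y": -110, "z": 0, "wx": 0, "wy": 0, "wz": 0, "grip": -0.2},
  {"x": 0, "y": -110, "z": 0, "wx": 0, "wy": 0, "wz": 0, "grip": -0.2},
  {"x": 0, "y": -110, "z": 0, "wx": 0, "wy": 0, "wz": 0, "grip": -0.2},
])

```text
time_s: 24.4
position: [0.584, -0.0022, 0.1406]
tool_rot: [-0.702, 0.703, 0.084, -0.08]
ft_force: [-0.4, -0.2, -1.2]
width: 0.72
```

```bash
python3 - <<'E'
from fit import *
s=manip.sense(); p=s["position"]
im,d,M=look("wrist","w15"); i2,_,_=look("scene","s15")
P,_=cloud("wrist","w15"); fit(P,"casetop",p[2]+.015,p[2]+.03,p[:2],.07)
P,_=cloud("scene","s15"); fit(P,"rim",.0105,.018,(.611,.292),.11); Q=P.reshape(-1,3)
cv2.imwrite("pics/v15.png",np.hstack([cv2.resize(im,(400,300)),cv2.resize(i2[190:370,250:490],(400,300),interpolation=cv2.INTER_CUBIC)]))
to(.611,.292,.135)
E
```

```text
casetop 35056 [581.2   7. ] [103.7  81.8] 13.3 circ [581.3   6.7] 51.9 z 0.1593 x 0.531 0.632 y -0.039 0.054
rim 882 [610.2 291.7] [161.8 126.1] 85.4 circ [611.3 293.2] 98.8 z 0.0137 x 0.545 0.679 y 0.209 0.376
pos [ 0.5814 -0.0019  0.1364] f [ 0.5 -0.2 -1.9] w 0.718 t 24.5 j [-0.09  0.16  1.67 -0.    1.31 -0.32]
down [-5.e-04  0.e+00 -1.e+00] jawdeg 13.3 delta [ 96.4   1.4 279.2]
```

View pics/v15.png

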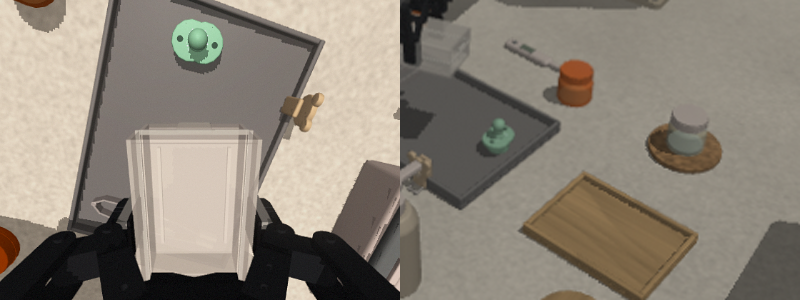

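Case held flat; bamboo tray empty, at (376,330) in the scene view. Moving over it and turning to its heading.

Emit:
jog_arm([
  {"x": 96, "y": 0, "z": 279, "wx": 0, "wy": 0.312, "wz": 0, "grip": -0.2},
  {"x": 96, "y": 0, "z": 279, "wx": 0, "wy": 0.312, "wz": 0, "grip": -0.2},
  {"x": 96, "y": 0, "z": 279, "wx": 0, "wy": 0.312, "wz": 0, "grip": -0.2},
  {"x": 96, "y": 0, "z": 279, "wx": 0, "wy": 0.312, "wz": 0, "grip": -0.2},
  {"x": 96, "y": 0, "z": 279, "wx": 0, "wy": 0.312, "wz": 0, "grip": -0.2},
  {"x": 96, "y": 0, "z": 279, "wx": 0, "wy": 0.312, "wz": 0, "grip": -0.2},
  {"x": 96, "y": 0, "z": 279, "wx": 0, "wy": 0.312, "wz": 0, "grip": -0.2},
  {"x": 96, "y": 0, "z": 279, "wx": 0, "wy": 0.312, "wz": 0, "grip": -0.2},
  {"x": 96, "y": 0, "z": 279, "wx": 0, "wy": 0.312, "wz": 0, "grip": -0.2},
  {"x": 96, "y": 0, "z": 279, "wx": 0, "wy": 0.312, "wz": 0, "grip": -0.2},
  {"x": 96, "y": 0, "z": 279, "wx": 0, "wy": 0.312, "wz": 0, "grip": -0.2},
  {"x": 96, "y": 0, "z": 279, "wx": 0, "wy": 0.312, "wz": 0, "grip": -0.2},
])

```text
time_s: 25.5
position: [0.6109, 0.2898, 0.1359]
tool_rot: [-0.706, 0.707, -0.029, 0.028]
ft_force: [-0.1, 0.5, -0.4]
width: 0.719
```

Emit:
jog_arm([
  {"x": 0, "y": 0, "z": 0, "wx": 0, "wy": 0, "wz": 0, "grip": -0.2},
  {"x": 0, "y": 0, "z": 0, "wx": 0, "wy": 0, "wz": 0, "grip": -0.2},
  {"x": 0, "y": 0, "z": 0, "wx": 0, "wy": 0, "wz": 0, "grip": -0.2},
  {"x": 0, "y": 0, "z": 0, "wx": 0, "wy": 0, "wz": 0, "grip": -0.2},
])

```text
time_s: 25.83
position: [0.6113, 0.2911, 0.1369]
tool_rot: [0.707, -0.706, 0.028, -0.029]
ft_force: [-0.4, -0.4, -0.3]
width: 0.721
```

```bash
python3 - <<'E'
from fit import *
to(.611,.292,.0305); s=manip.sense(); p=s["position"]; R=q2R(s["tool_rot"])
look("wrist","w16"); look("scene","s16")
for n,f in (("wrist","w16"),("scene","s16")):
    P,_=cloud(n,f); fit(P,"rim",.0105,.018,(.611,.292),.11)
P,_=cloud("wrist","w16")
Q=((P-p)@R*1000).reshape(-1,3); m=(Q[:,1]<-14)&(Q[:,1]>-22)&(abs(Q[:,0])<36); q=Q[m]; print("case in tool x",np.percentile(q[:,0],[.5,99.5]),"z",np.percentile(q[:,2],[.2,.5,99,99.8]),"h",np.median(q[:,1]))
E
```

```text
pos [0.6113 0.2911 0.1369] f [-0.4 -0.4 -0.3] w 0.721 t 25.8333 j [ 0.37  0.41  1.37 -0.    1.36  0.45]
down [ 3.e-04  1.e-04 -1.e+00] jawdeg -4.6 delta [ -0.4 106.4   0.8]
rim 2885 [615.4 343.2] [ 58.7 122.2] 85.5 circ [615.4 342.6] 67.1 z 0.0144 x 0.553 0.678 y 0.309 0.377
rim 887 [611.2 291. ] [162.6 125.2] 85.0 circ [611.5 293.1] 98.7 z 0.0136 x 0.543 0.679 y 0.208 0.377
case in tool x [-30.79680359  31.89351861] z [-28.74398417 -27.20990932  50.1267218   50.32404174] h -18.401426295031484
```

View pics/w16.png

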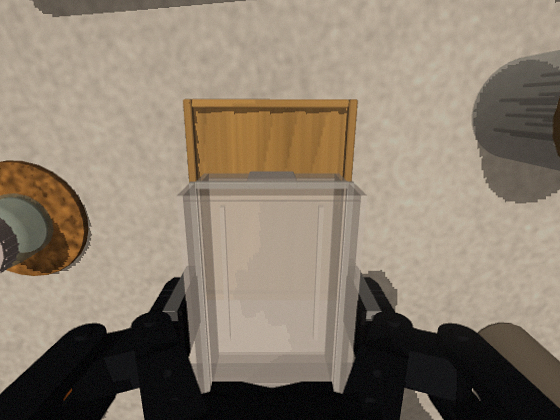

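Case is square over the tray. Its far edge is 50 mm ahead of the TCP, so it's centred in the jaws. Lowering.

Emit:
jog_arm([
  {"x": 0, "y": 35, "z": 1.2, "wx": 0, "wy": 0, "wz": 0, "grip": -0.2},
  {"x": 0, "y": 65, "z": 1.2, "wx": 0, "wy": 0, "wz": 0, "grip": -0.2},
  {"x": 0, "y": 85, "z": 1.2, "wx": 0, "wy": 0, "wz": 0, "grip": -0.2},
  {"x": 0, "y": 95, "z": 1.2, "wx": 0, "wy": 0, "wz": 0, "grip": -0.2},
  {"x": 0, "y": 100, "z": 1.2, "wx": 0, "wy": 0, "wz": 0, "grip": -0.2},
  {"x": 0, "y": 102, "z": 1.2, "wx": 0, "wy": 0, "wz": 0, "grip": -0.2},
  {"x": 0, "y": 102, "z": 1.2, "wx": 0, "wy": 0, "wz": 0, "grip": -0.2},
  {"x": 0, "y": 102, "z": 1.2, "wx": 0, "wy": 0, "wz": 0, "grip": -0.2},
  {"x": 0, "y": 102, "z": 1.2, "wx": 0, "wy": 0, "wz": 0, "grip": -0.2},
])

```text
time_s: 26.68
position: [0.6125, 0.2933, 0.0368]
tool_rot: [0.707, -0.706, 0.027, -0.029]
ft_force: [0.0, -0.8, -1.0]
width: 0.722
```

Emit:
jog_arm([
  {"x": 0, "y": 0.7, "z": 0, "wx": 0, "wy": 0, "wz": 0, "grip": -0.2},
  {"x": 0, "y": 1.3, "z": 0, "wx": 0, "wy": 0, "wz": 0, "grip": -0.2},
  {"x": 0, "y": 2, "z": 0, "wx": 0, "wy": 0, "wz": 0, "grip": -0.2},
  {"x": 0, "y": 2.5, "z": 0, "wx": 0, "wy": 0, "wz": 0, "grip": -0.2},
  {"x": 0, "y": 2.5, "z": 0, "wx": 0, "wy": 0, "wz": 0, "grip": -0.2},
])

```text
time_s: 27.1
position: [0.611, 0.2928, 0.032]
tool_rot: [-0.706, 0.707, -0.028, 0.028]
ft_force: [0.8, -0.2, -0.5]
width: 0.721
```

Emit:
jog_arm([
  {"x": 0, "y": 0.7, "z": 0, "wx": 0, "wy": 0, "wz": 0, "grip": -0.2},
  {"x": 0, "y": 1.2, "z": 0, "wx": 0, "wy": 0, "wz": 0, "grip": -0.2},
  {"x": 0, "y": 1.8, "z": 0, "wx": 0, "wy": 0, "wz": 0, "grip": -0.2},
  {"x": 0, "y": 1.8, "z": 0, "wx": 0, "wy": 0, "wz": 0, "grip": -0.2},
])

```text
time_s: 27.43
position: [0.6112, 0.2929, 0.0305]
tool_rot: [0.707, -0.707, 0.028, -0.028]
ft_force: [-0.6, -0.3, -0.1]
width: 0.722
```

Emit:
jog_arm([
  {"x": 0, "y": 0.5, "z": 0, "wx": 0, "wy": 0, "wz": 0, "grip": -0.2},
  {"x": 0, "y": 1, "z": 0, "wx": 0, "wy": 0, "wz": 0, "grip": -0.2},
  {"x": 0, "y": 1, "z": 0, "wx": 0, "wy": 0, "wz": 0, "grip": -0.2},
])

```text
time_s: 27.68
position: [0.6114, 0.2929, 0.0305]
tool_rot: [0.707, -0.706, 0.028, -0.028]
ft_force: [-4.6, -1.2, 6.2]
width: 0.721
```

Emit:
jog_arm([
  {"x": 0, "y": -0.5, "z": 0, "wx": 0, "wy": 0, "wz": 0, "grip": -0.4},
  {"x": 0, "y": -0.5, "z": 0, "wx": 0, "wy": 0, "wz": 0, "grip": -0.5},
  {"x": 0, "y": -0.5, "z": 0, "wx": 0, "wy": 0, "wz": 0, "grip": -0.7},
  {"x": 0, "y": -0.5, "z": 0, "wx": 0, "wy": 0, "wz": 0, "grip": -0.9},
  {"x": 0, "y": -0.5, "z": 0, "wx": 0, "wy": 0, "wz": 0, "grip": -1},
  {"x": 0, "y": -0.5, "z": 0, "wx": 0, "wy": 0, "wz": 0, "grip": -1},
  {"x": 0, "y": -20, "z": 0, "wx": 0, "wy": 0, "wz": 0, "grip": -1},
  {"x": 0, "y": -60, "z": 0, "wx": 0, "wy": 0, "wz": 0, "grip": -1},
  {"x": 0, "y": -100, "z": 0, "wx": 0, "wy": 0, "wz": 0, "grip": -1},
  {"x": 0, "y": -140, "z": 0, "wx": 0, "wy": 0, "wz": 0, "grip": -1},
  {"x": 0, "y": -180, "z": 0, "wx": 0, "wy": 0, "wz": 0, "grip": -1},
  {"x": 0, "y": -180, "z": 0, "wx": 0, "wy": 0, "wz": 0, "grip": -1},
])

```text
time_s: 28.68
position: [0.6154, 0.2945, 0.2213]
tool_rot: [0.709, -0.704, 0.023, -0.033]
ft_force: [1.1, 0.4, 2.9]
width: 0.993
```

Emit:
jog_arm([
  {"x": 0, "y": 0, "z": 0, "wx": 0, "wy": 0, "wz": 0, "grip": -1},
  {"x": 0, "y": 0, "z": 0, "wx": 0, "wy": 0, "wz": 0, "grip": -1},
  {"x": 0, "y": 0, "z": 0, "wx": 0, "wy": 0, "wz": 0, "grip": -1},
  {"x": 0, "y": 0, "z": 0, "wx": 0, "wy": 0, "wz": 0, "grip": -1},
])

```text
time_s: 29.02
position: [0.6101, 0.2924, 0.2068]
tool_rot: [-0.706, 0.707, -0.03, 0.027]
ft_force: [0.5, 1.2, -0.7]
width: 1.003
```

```bash
python3 - <<'E'
from fit import *
to(.611,.292,.2); im,d,M=look("wrist","w17"); i2,_,_=look("scene","s17")
P,_=cloud("wrist","w17"); fit(P,"case",.044,.051,(.611,.292),.075); fit(P,"rim",.0105,.018,(.611,.292),.11)
P,_=cloud("scene","s17"); fit(P,"case",.044,.051,(.611,.292),.075)
fit(P,"jarcap",.05,.062,(.4145,.2955));fit(P,"pac",.02,.027,(.4185,-.303));fit(P,"tin",.064,.073,(.62,-.306));fit(P,"spare",.021,.028,(.568,.104),.035);fit(P,"spareteat",.04,.056,(.568,.104),.03)
P,_=cloud("scene","scene0");fit(P,"spare0",.021,.028,(.568,.104),.035);fit(P,"spareteat0",.04,.056,(.568,.104),.03)
cv2.imwrite("pics/v17.png",np.hstack([cv2.resize(im,(400,300)),cv2.resize(i2[160:370,120:460],(400,300),interpolation=cv2.INTER_CUBIC)]))
E
```

```text
pos [0.6101 0.2924 0.2068] f [ 0.5  1.2 -0.7] w 1.003 t 29.0167 j [0.37 0.36 1.3  0.   1.49 0.45]
down [-0.0037 -0.0014 -1.    ] jawdeg -4.6 delta [ 1.   6.8 -0.3]
case 7980 [612.4 292.8] [100.3  62.2] 85.5 circ [612.6 293. ] 58.4 z 0.0489 x 0.578 0.647 y 0.241 0.345
rim 3744 [611.2 292.6] [160.3 122. ] 85.3 circ [611.3 293. ] 99.7 z 0.0144 x 0.545 0.678 y 0.209 0.377
case 1374 [612. 292.] [103.2  65.3] 85.8 circ [611.5 292.4] 58.7 z 0.048 x 0.576 0.647 y 0.239 0.345
jarcap 292 [414.6 294.3] [47.  45.7] 7.6 circ [413.9 295. ] 25.4 z 0.0578 x 0.39 0.438 y 0.272 0.317
pac 78 [ 418.6 -302.1] [48.4 33.3] 45.5 circ [ 420.2 -304. ] 24.5 z 0.0237 x 0.396 0.439 y -0.326 -0.28
tin 271 [ 621.6 -303.1] [61.8 58.3] 50.4 circ [ 622.3 -304.7] 32.1 z 0.0686 x 0.591 0.652 y -0.337 -0.274
spare 153 [563.9 102.4] [47.5 35.2] 4.4 circ [563.7 103.9] 23.8 z 0.0258 x 0.54 0.588 y 0.084 0.119
spareteat 45 [564.8 102.8] [13.8 12.9] 35.5 circ [565.5 102.6] 7.4 z 0.0478 x 0.559 0.573 y 0.095 0.11
spare0 158 [569.4 106. ] [53.7 41.6] 37.6 circ [567.4 110.2] 29.4 z 0.0255 x 0.54 0.587 y 0.083 0.137
spareteat0 46 [564.4 101.9] [13.1 13.3] 48.0 circ [564.7 102.7] 8.0 z 0.0476 x 0.557 0.573 y 0.095 0.109
```

View pics/v17.png

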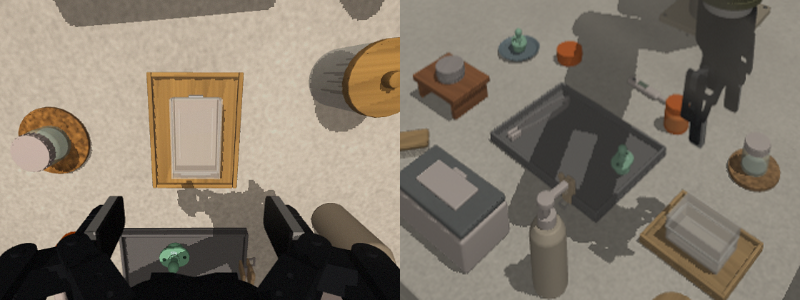

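All four things stand in the middle of their places, the spare pacifier and tongs are untouched, and the gripper is clear.

```bash
python3 -c "
from workcell import manip
print(manip.hand_in())"
```

```text
the job is handed in; nothing more can be done
None
```

I took the pile apart from the top down and put all four things in their places. I handed the job in at about 29 s of the 128 s allowed. Each thing was lowered until the wrist felt light contact (4–11 N) before I let go.

| Thing | Place | Distance from the middle (by depth image) | Stands as asked |
|---|---|---|---|
| Pacifier | saucer | about 1.5 mm | upright, teat up |
| Jar | coaster | under 1 mm | upright |
| Balm tin | riser | about 2 mm | flat |
| Case | bamboo tray | about 1 mm | lid up, lengthwise within 0.5° |

**Left as they were:** the spare pacifier's position agrees before and after to about 1 mm. I checked the tongs by eye only; they look as they were.

**Checks that disagreed:** the scene and wrist cameras differed by 1–3 mm on small things such as the pacifier's teat. That is about the accuracy of the calibration. The measured arm position was also off by up to 10 mm just after moves; I let it settle before grasping or placing. No other check failed.

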